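# Clear and restock the soap case

## Robot

A 6-joint arm with a two-finger parallel gripper is mounted at the origin on the work surface. World frame = base frame: x ahead of the robot, y to its left, z up, the work surface at z = 0. Lengths are in m, angles in rad, forces in N, time in s.
With the tool pointing down it reaches from about 0.225 to 0.875 m from the base axis. Payload 3.4 kg.
Tool frame: the origin (TCP) lies on the mounting face of the last link; the fingertips stand 173 mm ahead of it and the grasp point (between the pads) lies 155 mm ahead of it; z points along the fingers, y is the line along which they close (so a half turn about z gives the same grasp; the last joint's range is limited). The gripper opens to 85 mm and grips with 20 to 120 N. Pads are 22 mm wide; open, the fingers measure 114 mm over their backs; the gripper's body (76 mm by 85 mm) begins 54 mm behind the grasp point. The pads swing forward as they close: fully open they stand 13 mm farther back than shut.
Start: joints at [1.059, 0.276, 1.505, -0, 1.361, -0.121], TCP at [0.219, 0.532, 0.405] pointing down, gripper open.
Joint ranges: [-2.89, 2.89], [-0.75, 2.08], [0.22, 2.7], [-1.18, 4.32], [0.11, 2.71], [-2.7, 2.7]. Speed limits (rad/s): [2.57, 2.57, 3.14, 3.14, 3.14, 3.14].

## Interface

Orientations are given as a unit quaternion [w, x, y, z].
In Python, from rig import manip gives the robot as it stands.
- The arm moves only by the tool carry_out, never from a script. Its arguments are lists of equal length, an entry for each row: "linear": the shift along the world's x, y, z each as a share of 500 mm, from -1 to 1, a list of three; "angular": the turn, a rotation vector about the world's x, y, z each as a share of 0.08 rad, from -1 to 1, a list of three; "hand": the opening, from 0 (shut) to 1 (fully open). In form: {"linear": [[x, y, z], ...], "angular": [[rx, ry, rz], ...], "hand": [hand, ...]}. A call has 1 to 8 rows; each row shifts and turns the commanded pose from where the row before left it; what a row does not reach is not made up. A row lasts 1/12 s, in which the tool goes at most 41.7 mm and 7.16 degrees, less where a joint would pass 70% of its speed; a pose out of reach is approached as far as the arm can. A call with a number of a shift or a turn outside -1 to 1 is refused whole. A call with a gripper value outside its range is refused whole. The fingers move at their own pace and stop on an object; "force" is the grip in N (left out, the last holds). Time passes only in rows, so rows that do not move let the fingers close. It gives the time, the measured TCP pose, the force, the opening and the grip force at its end, in the units of the state.
- manip.get_state(): the state, without advancing time (a new reading comes with each control period).
- manip.get_image(name): name is "scene" or "top"; returns the picture (480x640x3 uint8, red, green, blue); there is no depth.
- manip.camera_params(name): a dict with "fx", "fy", "cx", "cy" (pixels), "k1" (the pictures are not rectified: a ray, as slopes to the right and down, at radius r is drawn at 1 + k1 r^2 times it, then the intrinsics apply), "view" (4x4, takes a point from world to camera coordinates). Camera axes: x right, y down, z forward; pixel columns grow to the right and rows downward; lengths in m; the calibration is good to about 2 mm. A picture is of the moment at which its call begins. camera_params takes no time and is no camera call.
- manip.sign_off(): hands the job in; it is judged then, once.
The state is a dict: "clock": time; "qpos": joint angles; "qd": joint speeds; "effort": joint torques, N m; "position": TCP position; "ee_rot": TCP orientation; "contact_force": force on the tool from outside, world axes, zero at the start; "moment": the same for the moment, N m; "width": finger opening in m; "gripper_force": force on a finger pad.
Only numpy, scipy, OpenCV 4.12 (cv2) and the standard library are available. Lean on these libraries where they do the work, as an engineer would, in place of code of your own. Each camera call takes 0.05 s, during which the arm holds its last target. There are 200 camera calls.

## Task

First clear the front of the soap case: slide the scraper lying there blade first, fully home, into the slot of its wooden holder, and pull every cracked old bar out of the case and lay it in the green returns tray. Only then slide each fresh soap bar lying on the counter into a bay of its own and push it fully home against the stop, flush with the case's front. Leave the jar, weight, brush, dish and tin standing where they are.

Things in the scene. Friction and masses are not known exactly. Their poses are not given: they have to be found in the camera images.
- case: Fixed wooden soap case with clear roof, 308 wide, 124 mm deep. Four floorless bays open at its front (-x), 48 mm wide, 26 high, centred at y=-114, -38, 38, 114, ended by a stop at x=110 mm. Origin on the counter, middle of the front tips of the 28 mm thick walls (bevelled at 45 degrees over x=0 to 8); +x runs into the bays. Roof from x=8, top at z=30; back rail 34 high.
- bay0 (a point): Middle of the mouth of bay 0, on the counter at x=0, y=-114 mm of the case; axes as the case.
- bay1 (a point): Middle of the mouth of bay 1, on the counter at x=0, y=-38 mm of the case; axes as the case.
- bay2 (a point): Middle of the mouth of bay 2, on the counter at x=0, y=38 mm of the case; axes as the case.
- bay3 (a point): Middle of the mouth of bay 3, on the counter at x=0, y=114 mm of the case; axes as the case.
- holder: Fixed wooden scraper holder, 104 wide, 108 deep, 32 mm high. Origin on the counter, middle of its front tips; +x runs into the slot. Slot at counter level, open to -x: 76 wide, 10 high, x=8 to 102 mm. Bevelled cheeks at y=+-46 stand 8 mm proud of the block's front face, to x=0. Fully home, the handle meets that face: scraper origin at about x=8 mm.
- tray: Fixed shallow green returns tray, 170 (x) by 180 (y) mm outside, floor 5 mm thick, rim only 14 mm high and 5 mm thick. Origin under its centre.
- scraper: Loose flat scraper, 0.14 to 0.24 kg, lying flat across the front of the case. Red handle 100 long, 28 wide, 26 high, x=-100 to 0 mm; steel blade 70 wide, 4 thick, x=0 to 92 mm; both rest on the counter. Origin under the joint of handle and blade, x along the blade. Balances near x=-10 mm; grip the handle across y near x=-20 mm.
- bar0: Fresh soap bar, cream, loose, lying flat to the right: 110 (x) by 44 (y) by 22 mm (z), 0.08 to 0.15 kg; origin at the centre of its underside. May be absent. It has no front or back. Fully home in a bay its origin is at x=55 mm of the case.
- bar1: Fresh soap bar, orange, loose, lying flat to the right: 110 (x) by 44 (y) by 22 mm (z), 0.08 to 0.15 kg; origin at the centre of its underside. May be absent. It has no front or back. Fully home in a bay its origin is at x=55 mm of the case.
- bar2: Fresh soap bar, cream, loose, lying flat to the right: 110 (x) by 44 (y) by 22 mm (z), 0.08 to 0.15 kg; origin at the centre of its underside. May be absent. It has no front or back. Fully home in a bay its origin is at x=55 mm of the case.
- bar3: Fresh soap bar, orange, loose, lying flat to the right: 110 (x) by 44 (y) by 22 mm (z), 0.08 to 0.15 kg; origin at the centre of its underside. May be absent. It has no front or back. Fully home in a bay its origin is at x=55 mm of the case.
- stale0: Cracked, dull green-brown old soap bar jammed part way into bay 0, the rest sticking out of the front: 100 (x) by 44 (y) by 22 mm (z), 0.10 kg, loose; origin at the centre of its underside; it starts with about 62 to 70 mm sticking out and pulls straight out along -x of the case. May be absent.
- stale1: Cracked, dull green-brown old soap bar jammed part way into bay 1, the rest sticking out of the front: 100 (x) by 44 (y) by 22 mm (z), 0.10 kg, loose; origin at the centre of its underside; it starts with about 62 to 70 mm sticking out and pulls straight out along -x of the case. May be absent.
- stale2: Cracked, dull green-brown old soap bar jammed part way into bay 2, the rest sticking out of the front: 100 (x) by 44 (y) by 22 mm (z), 0.10 kg, loose; origin at the centre of its underside; it starts with about 62 to 70 mm sticking out and pulls straight out along -x of the case. May be absent.
- stale3: Cracked, dull green-brown old soap bar jammed part way into bay 3, the rest sticking out of the front: 100 (x) by 44 (y) by 22 mm (z), 0.10 kg, loose; origin at the centre of its underside; it starts with about 62 to 70 mm sticking out and pulls straight out along -x of the case. May be absent.
- jar: Bystander: amber glass jar, 64 mm across, 100 mm tall, origin at its foot.
- weight: Bystander: brass scale weight, 52 mm across, 60 mm tall, origin at its foot.
- brush: Bystander: wooden scrubbing brush 130 x 45 x 34 mm, origin under its centre.
- dish: Bystander: blue dish with a pink soap, 120 x 85 x 32 mm, origin under its centre.
- tin: Bystander: blue tin, 70 mm across, 85 mm tall, origin at its foot.

How it is judged:
By the outcome, as a careful person would: the job done as asked, in the order asked, and still so for the second after the job is handed in, with the robot touching nothing.
Of bar0, bar1, bar2, bar3 only 3 to 4 are there at a start; the rules pass over those that are not, and their reading is None.
Of stale0, stale1, stale2, stale3 only 2 to 2 are there at a start; the rules pass over those that are not, and their reading is None.
At some moment in a run one of bar0, bar1, bar2, bar3, scraper may be knocked a few centimetres aside while the robot is not near it.
Once in a run the grip may slacken for a moment while it holds something.
It also fails if it takes over 210 s, if anything falls off the work surface, if the arm or the gripper's body presses on something with over 40 N, if the wrist force passes 120 N, or if a joint passes its speed limit or range.

## Working session

There is one attempt and no reset: what is moved stays moved. The work goes in short steps, Python scripts to look and compute and a tool call to move; the robot and the scene stay as the last step left them, time stands still between calls to the robot, and variables do not carry over. Pictures are saved under pics/ and viewed, at most 14 in all, crops included, and the job is handed in when it is done.

Besides the shell and the picture viewer there is one more tool, called after "Call:" by a JSON object that holds its "fn" and its "kwargs", one argument or row to a line. carry_out: Moves the arm, as the interface text tells. Its arguments: {"type":"object","properties":{"linear":{"type":"array"},"angular":{"type":"array"},"hand":{"type":"array"},"force":{"type":"number"}},"required":["linear","angular","hand"]}

```bash
mkdir -p pics; ls
python3 - <<'E'
from rig import manip
import cv2,numpy as np
s=manip.get_state();print(s)
for n in("scene","top"):
    p=manip.camera_params(n);print(n,p)
    cv2.imwrite(f"pics/{n}0.png",manip.get_image(n)[:,:,::-1])
E
```

```text
pics
{'clock': 0.0, 'qpos': array([ 1.05901014e+00,  2.76615064e-01,  1.50614942e+00,  2.86920666e-06,
        1.36070928e+00, -1.20999381e-01]), 'qd': array([ 0.00048907, -0.00023205, -0.00100332,  0.00102009, -0.00058773,
       -0.00037152]), 'effort': array([-7.78615340e-04, -4.16770577e+01, -2.45801461e+01, -6.48999753e-05,
        1.08499537e-02,  1.78137901e-05]), 'position': array([0.21892498, 0.53146033, 0.40382148]), 'ee_rot': array([-2.93977351e-04,  1.94152676e-01,  9.80970873e-01, -8.93431633e-04]), 'contact_force': array([-0.24271908,  0.76253763,  0.22309402]), 'moment': array([ 0.01384566, -0.03763985, -0.03716081]), 'gripper_force': 0.0, 'width': 0.08516691544056494}
scene {'fx': 566.9737824717679, 'fy': 566.9737824717679, 'cx': 314.1679521144067, 'cy': 237.764907790424, 'k1': -0.06952349703293177, 'view': array([[ 0.40037028,  0.91620747, -0.01635547, -0.17319582],
       [ 0.69436818, -0.31497971, -0.64702443, -0.36925277],
       [-0.59796026,  0.24769264, -0.76229383,  1.86686151],
       [ 0.        ,  0.        ,  0.        ,  1.        ]])}
top {'fx': 481.477840859119, 'fy': 481.477840859119, 'cx': 323.8723648666436, 'cy': 231.47410319503015, 'k1': 0.004206943169758113, 'view': array([[ 1.54352479e-02, -9.99880869e-01, -2.57354525e-05,
        -4.79081417e-02],
       [-9.94569091e-01, -1.53506000e-02, -1.02940186e-01,
         5.11957591e-01],
       [ 1.02927528e-01,  1.61450297e-03, -9.94687548e-01,
         1.13930566e+00],
       [ 0.00000000e+00,  0.00000000e+00,  0.00000000e+00,
         1.00000000e+00]])}
```

View pics/scene0.png

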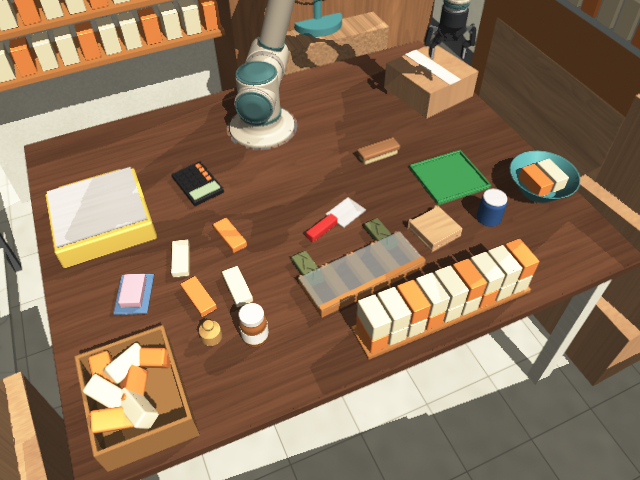

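View pics/top0.png

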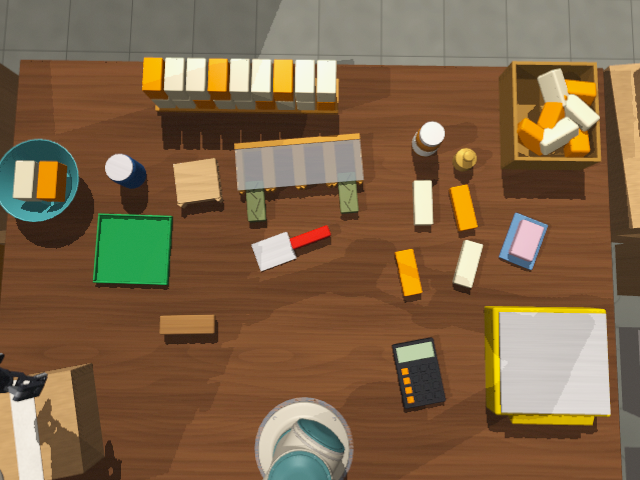

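Overview: in the top view the fresh bars are at about (423,203), (463,208), (408,273) and (467,265). The scraper is at (295,245), with its handle to the right. The stale bars are at (257,205) and (348,196), the holder at (198,183), and the tray at (133,250).

```bash
cat > h.py <<'E'
from rig import manip
import cv2,numpy as np
P={n:manip.camera_params(n) for n in("scene","top")}
def ray(n,uv):
    p=P[n];d=np.array([(uv[0]-p['cx'])/p['fx'],(uv[1]-p['cy'])/p['fy']]);q=d.copy()
    for _ in range(20): q=d/(1+p['k1']*(q@q))
    R=p['view'][:3,:3];t=p['view'][:3,3]
    v=R.T@np.array([q[0],q[1],1]);return -R.T@t,v/np.linalg.norm(v)
def plane(n,uv,z):
    o,v=ray(n,uv);return o+v*(z-o[2])/v[2]
def tri(a,b):  # a in scene, b in top -> point, gap
    o1,v1=ray("scene",a);o2,v2=ray("top",b)
    s=np.linalg.lstsq(np.stack([v1,-v2],1),o2-o1,rcond=None)[0]
    p,q=o1+s[0]*v1,o2+s[1]*v2;return (p+q)/2,np.linalg.norm(p-q)
def proj(n,X):
    p=P[n];c=p['view'][:3,:3]@X+p['view'][:3,3];q=c[:2]/c[2];q=q*(1+p['k1']*(q@q))
    return q*[p['fx'],p['fy']]+[p['cx'],p['cy']]
HSV=dict(orange=((8,170,200),(22,255,255)),cream=((18,15,205),(40,110,255)),red=((0,170,110),(6,255,255)),red2=((174,170,110),(180,255,255)),
  green=((55,120,60),(80,255,255)),stale=((28,60,40),(50,200,170)),steel=((0,0,190),(180,40,255)))
def rects(n,im,col,box=None,amin=120):
    h=cv2.cvtColor(im,cv2.COLOR_RGB2HSV);m=cv2.inRange(h,*map(np.array,HSV[col]))
    if col=="red": m|=cv2.inRange(h,*map(np.array,HSV["red2"]))
    if box: k=np.zeros_like(m);k[box[1]:box[3],box[0]:box[2]]=255;m&=k
    m=cv2.morphologyEx(m,cv2.MORPH_CLOSE,np.ones((3,3)))
    cs,_=cv2.findContours(m,cv2.RETR_EXTERNAL,cv2.CHAIN_APPROX_NONE)
    return [c for c in cs if cv2.contourArea(c)>amin]
def rect3(n,c,z):
    w=np.array([plane(n,p[0],z)[:2] for p in c])*1000
    (x,y),(a,b),t=cv2.minAreaRect(w.astype(np.float32))
    if a<b: a,b,t=b,a,t+90
    return np.round([x,y,a,b,(t+90)%180-90],1)   # mm, deg of long axis
E
cat > m.py <<'E'
from h import *
im={n:manip.get_image(n) for n in P}
T=dict(orange=.022,cream=.022,red=.026,green=.014,stale=.022,steel=.004)
bx=dict(top=(80,125,500,320),scene=(100,150,520,330))
for col in T:
    for n in P:
        for c in rects(n,im[n],col,bx[n],60):
            print(col,n,"px",np.round(cv2.minAreaRect(c)[0]),"rect",rect3(n,c,T[col]))
E
python3 m.py
python3 - <<'E'
import cv2
a=cv2.imread('pics/top0.png');cv2.imwrite('pics/c1.png',cv2.resize(a[125:285,165:375],None,fx=3.7,fy=3.7,interpolation=cv2.INTER_CUBIC))
a=cv2.imread('pics/scene0.png');cv2.imwrite('pics/c2.png',cv2.resize(a[180:320,285:475],None,fx=4,fy=4,interpolation=cv2.INTER_CUBIC))
E
```

```text
orange scene px [436. 321.] rect [891.3 118.2  63.9  26.1  89.5]
orange scene px [421. 315.] rect [860.4  93.1  61.7  25.7  89.9]
orange scene px [472. 284.] rect [833.1 257.9 143.8  83.7   6.7]
orange scene px [512. 250.] rect [782.6 419.7  73.2  34.1 -36.8]
orange scene px [230. 234.] rect [ 425.5 -245.6  121.6   45.    10.7]
orange top px [408. 272.] rect [ 418.7 -244.5  107.6   43.2   12.3]
orange top px [463. 207.] rect [ 578.9 -379.9  107.8   43.9   12.2]
orange top px [297. 141.] rect [738.3  30.3 308.3  13.1 -84.2]
cream scene px [510. 324.] rect [982.1 273.7  52.6  20.6  89.6]
cream scene px [392. 308.] rect [ 8.293e+02  3.550e+01  1.380e+02  1.262e+02 -4.000e-01]
cream scene px [451. 292.] rect [ 8.319e+02  1.843e+02  1.425e+02  1.411e+02 -3.000e-01]
cream scene px [238. 286.] rect [ 598.2 -282.2  124.    42.8    1.6]
cream scene px [500. 272.] rect [8.322e+02 3.378e+02 1.424e+02 1.304e+02 3.000e-01]
cream scene px [180. 258.] rect [ 448.7 -392.7  122.2   44.   -15.4]
cream scene px [116. 200.] rect [ 1.566e+02 -5.066e+02  2.396e+02  1.305e+02 -1.000e-01]
cream top px [468.
[... 1358 characters left out ...]
-1.2]
steel scene px [506. 259.] rect [794.8 393.5  88.2  44.8  -1.4]
steel scene px [180. 256.] rect [ 427.5 -391.2  110.3   40.3  -15.3]
steel scene px [346. 212.] rect [465.6  82.9  91.6  71.  -68.8]
steel scene px [495. 197.] rect [593.  503.5  65.3  64.9  65.7]
steel scene px [115. 200.] rect [ 1.362e+02 -5.096e+02  2.377e+02  1.328e+02  1.000e-01]
steel top px [468. 263.] rect [ 443.3 -394.7  107.    41.5  -15.3]
steel top px [273. 251.] rect [465.   83.7  91.8  69.3 -68.8]
steel top px [423. 202.] rect [ 5.926e+02 -2.850e+02  1.062e+02  3.970e+01 -2.000e-01]
steel top px [118. 167.] rect [669.8 476.6  65.7  64.6  46.7]
steel top px [432. 134.] rect [ 764.8 -308.7   60.6   49.1  -89.1]
```

View pics/c1.png

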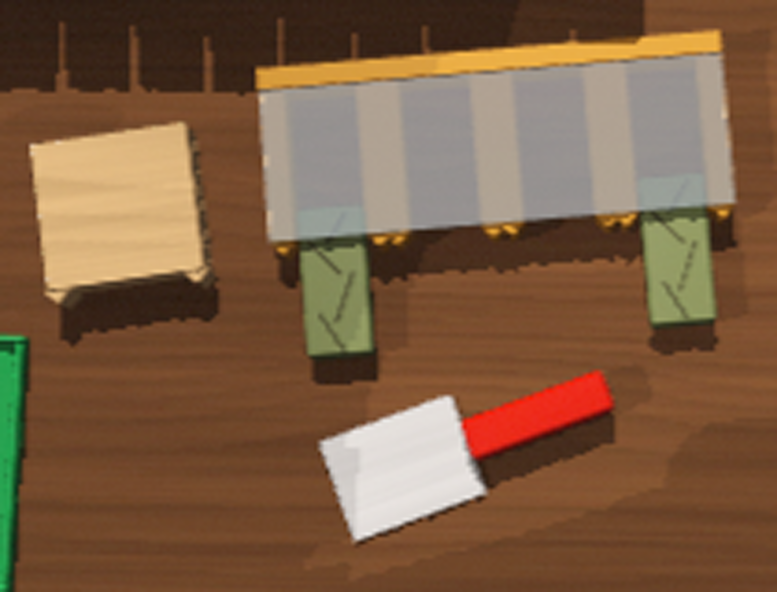

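View pics/c2.png

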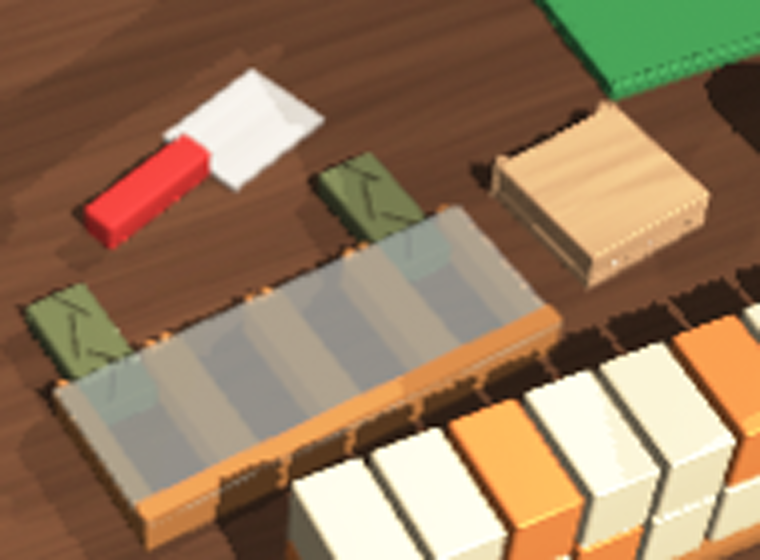

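The crops show the stale bars in bay 3 (left) and bay 0 (right), the roof and rail corners, and the holder's top corners with its front cheeks facing −x. The scraper blade points left and back. I'll triangulate the corners to get heights and poses.

```bash
cat > t.py <<'E'
from h import *
t=lambda a:((a[0]+.5)/3.7-.5+165,(a[1]+.5)/3.7-.5+125)
s=lambda a:((a[0]+.5)/4-.5+285,(a[1]+.5)/4-.5+180)
L=dict(roofFL=((455,207),(270,241)),roofFR=((60,388),(735,204)),railBL=((560,316),(256,69)),railBR=((148,518),(721,31)),
 hFL=((612,105),(47,292)),hFR=((497,160),(205,270)),hBL=((708,195),(30,145)),hBR=((590,262),(185,122)),
 st3L=((370,153),(308,356)),st3R=((317,180),(373,352)),st0L=((80,285),(653,325)),st0R=((25,310),(716,319)),
 handR=((87,213),(603,371)),handR2=((108,243),(611,409)),bladL=((324,120),(320,442)),bladL2=((250,70),(357,541)))
W={}
for k,(a,b) in L.items():
    p,g=tri(s(a),t(b));W[k]=p*1000;print(k,np.round(p*1000,1),"gap",round(g*1000,1))
f=lambda a,b:np.round(np.degrees(np.arctan2(*(W[a]-W[b])[[1,0]])),2)
print("case yaw",f('roofFL','roofFR')-90,f('railBL','railBR')-90,"holder",f('hBL','hBR')-90,f('hFL','hFR')-90,f('hBL','hFL'),f('hBR','hFR'))
im={n:manip.get_image(n) for n in P}
print("tray",)
for nm,sc,tp in(("bar423,203",(238,286),(423,202)),):pass
for n,col,bx in(("top","green",(80,200,190,300)),("scene","green",(400,140,500,210))):
    c=rects(n,im[n],col,bx)[0];print(n,cv2.minAreaRect(c)[0],rect3(n,c,.014))
E
python3 t.py
```

```text
roofFL [611.  170.8  28.7] gap 2.1
roofFR [ 641.1 -132.5   30.4] gap 3.6
railBL [725.  183.1  35.7] gap 1.3
railBR [ 756.1 -122.5   36. ] gap 2.4
hFL [574.6 315.8  30.2] gap 1.6
hFR [590.3 212.7  35.4] gap 0.5
hBL [672.7 331.5  29.5] gap 2.2
hBR [689.8 229.2  28.7] gap 3.5
st3L [536.4 145.5  19.3] gap 0.8
st3R [540.2 103.1  14.9] gap 1.2
st0L [560.7 -82.3  17.7] gap 1.6
st0R [ 565.4 -123.7   18. ] gap 1.1
handR [524.9 -55.   40.5] gap 13.3
handR2 [509.8 -48.7 -11.6] gap 13.1
bladL [481.1 138.8   1.8] gap 0.2
bladL2 [415.7 112.    3.1] gap 0.4
case yaw 5.680000000000007 5.819999999999993 holder 9.5 8.670000000000002 9.1 9.42
tray
top (131.9913330078125, 248.7079620361328) [465.3 426.  182.1 169.5  89. ]
scene (450.0189208984375, 176.6864776611328) [472.2 422.5 184.5 178.4  89.1]
```

Heights agree with the text: about 20 mm for the stale bars, 30 for the roof, 35 for the rail and 2–3 for the blade.

| Item | Position (mm) | Yaw |
|---|---|---|
| Case | (617.6, 18.1) | 5.75° |
| Holder | (574.6, 263.0) | 9.2° |
| Scraper origin | (482, 40.5) | 111.2° |
| Tray | (465.5, 426) | about −1° |

I'll move above the scraper's grip point first.

Call:
{"fn": "carry_out", "kwargs": {
  "linear": [
    [0.034,-0.064,-0.0155],
    [0.034,-0.064,-0.0155],
    [0.034,-0.064,-0.0155],
    [0.034,-0.064,-0.0155],
    [0.034,-0.064,-0.0155],
    [0.034,-0.064,-0.0155],
    [0.034,-0.064,-0.0155],
    [0.034,-0.064,-0.0155]
  ],
  "angular": [
    [0,0,-0.633],
    [0,0,-0.633],
    [0,0,-0.633],
    [0,0,-0.633],
    [0,0,-0.633],
    [0,0,-0.633],
    [0,0,-0.633],
    [0,0,-0.633]
  ],
  "hand": [1,1,1,1,1,1,1,1],
  "force": 60
}}

```text
clock: 0.97
position: [0.3554, 0.2741, 0.3426]
ee_rot: [0.0, 0.388, 0.921, 0.0]
contact_force: [0.5, -0.1, -0.4]
width: 0.0855
gripper_force: 0.0
```

Call:
{"fn": "carry_out", "kwargs": {
  "linear": [
    [0.034,-0.064,-0.0155],
    [0.034,-0.064,-0.0155],
    [0.034,-0.064,-0.0155],
    [0.034,-0.064,-0.0155],
    [0.034,-0.064,-0.0155],
    [0.034,-0.064,-0.0155],
    [0.034,-0.064,-0.0155],
    [0,0,0]
  ],
  "angular": [
    [0,0,-0.633],
    [0,0,-0.633],
    [0,0,-0.633],
    [0,0,-0.633],
    [0,0,-0.633],
    [0,0,-0.633],
    [0,0,-0.633],
    [0,0,-0.633]
  ],
  "hand": [1,1,1,1,1,1,1,1]
}}

```text
clock: 1.63
position: [0.477, 0.0469, 0.2875]
ee_rot: [0.002, 0.568, 0.823, -0.001]
contact_force: [-0.5, 2.0, 0.4]
width: 0.0853
gripper_force: 0.0
```

```bash
cat > g.py <<'E'
# usage: g.py x y z psi [frame] : shares from the current pose to target (mm, deg); frame case|hold|world
import sys;from h import *
F=dict(world=(0,0,0),case=(617.6,18.1,5.75),hold=(574.6,263.0,9.2))
def pose():
    s=manip.get_state();q=s['ee_rot'];p=np.array(s['position'])*1000
    psi=2*np.degrees(np.arctan2(q[2],q[1]))-90
    return s,p,(psi+180)%360-180
def w2(f,x,y):
    X,Y,t=F[f];c,s=np.cos(np.radians(t)),np.sin(np.radians(t));return X+c*x-s*y,Y+s*x+c*y
def go(x,y,z,psi,f="world",p=None):
    s,p0,ps=pose();p=p0 if p is None else p
    X,Y=w2(f,x,y);t=np.array([X,Y,z]);dpsi=(psi+F[f][2]-ps+180)%360-180
    d=(t-p)/500;print("target",np.round(t,1),round(psi+F[f][2],1),"lin",np.round(d,4),"n",round(np.linalg.norm(d)/.08,1),"ang",round(np.radians(dpsi)/.08,3))
if __name__=="__main__":
    s,p,ps=pose();print(round(s['clock'],2),"pos",np.round(p,1),"psi",round(ps,2),"q",np.round(s['qpos'],2),"F",np.round(s['contact_force'],1),"tilt",np.round(s['ee_rot'],4))
    a=sys.argv[1:]
    while len(a)>=5: go(*map(float,a[:4]),a[4]);a=a[5:]
E
cat > look.py <<'E'
# rects of all coloured things in the top view
import sys;from h import *
im=manip.get_image("top")
if len(sys.argv)>1: cv2.imwrite(sys.argv[1],im[:,:,::-1])
for col,z in dict(orange=.022,cream=.022,red=.026,steel=.004,stale=.022).items():
    for c in rects("top",im,col,(80,150,500,320),60): print(col,np.round(cv2.minAreaRect(c)[0]),rect3("top",c,z))
E
python3 g.py 489 21.9 250 21.2 world; python3 look.py
```

```text
1.63 pos [477.   46.9 287.5] psi 20.78 q [-0.05  0.23  1.88 -0.    1.02 -0.41] F [-0.5  2.   0.4] tilt [ 1.70e-03  5.68e-01  8.23e-01 -6.00e-04]
target [489.   21.9 250. ] 21.2 lin [ 0.0239 -0.0499 -0.0751] n 1.2 ang 0.092
orange [408. 272.] [ 418.7 -244.5  107.6   43.2   12.3]
orange [463. 207.] [ 578.9 -379.9  106.9   43.7   12. ]
cream [289. 277.] [401.9  41.9 126.6  17.5  -5.1]
cream [218. 273.] [410.  213.6 127.5  16.4 -10.4]
cream [468. 263.] [ 442.  -389.   107.7   43.1  -16.1]
cream [295. 213.] [558.3  30.1  71.8  19.7  -4. ]
cream [261. 212.] [558.8 113.2 129.3  65.   87. ]
cream [227. 209.] [564.6 198.   70.3  20.   -4.9]
cream [198. 195.] [597.  269.6  97.7  22.5 -82.7]
cream [423. 202.] [ 589.5 -280.9  104.5   41.6    1.7]
cream [195. 172.] [656.4 279.   98.9  50.  -83.3]
red [316. 234.] [506.1 -21.8  66.2  27.3 -68.8]
steel [204. 315.] [306.3 248.3  27.5  18.6 -24.7]
steel [290. 277.] [402.   42.1 128.8  21.6  -5.1]
steel [268. 256.] [451.8  95.6  58.   53.3 -68.5]
steel [218. 273.] [408.8 216.3 131.8  19.7 -10.4]
steel [468. 263.] [ 443.1 -394.6  107.7   41.3  -15.8]
steel [267. 214.] [556.5 101.4 162.9  87.9  89.8]
steel [227. 211.] [563.7 202.1  89.8  22.6  -8.4]
steel [422. 186.] [ 631.4 -283.9   37.8   27.8  -89.1]
steel [118. 167.] [669.8 476.6  65.7  64.6  46.7]
stale [255. 192.] [606.5 130.3  44.3  17.4 -89.1]
stale [348. 197.] [599.6 -97.7  77.8  44.9   5.7]
```

Call:
{"fn": "carry_out", "kwargs": {
  "linear": [
    [0.024,-0.05,0],
    [0,0,-0.06],
    [0,0,-0.06],
    [0,0,-0.06],
    [0,0,-0.029],
    [0,0,0],
    [0,0,0]
  ],
  "angular": [
    [0,0,0.09],
    [0,0,0],
    [0,0,0],
    [0,0,0],
    [0,0,0],
    [0,0,0],
    [0,0,0]
  ],
  "hand": [1,1,1,1,1,1,1]
}}

```text
clock: 2.27
position: [0.4857, 0.0272, 0.1837]
ee_rot: [-0.001, 0.562, 0.827, -0.0]
contact_force: [0.3, 0.8, 0.9]
width: 0.085
gripper_force: 0.0
```

Call:
{"fn": "carry_out", "kwargs": {
  "linear": [
    [0,0,0],
    [0,0,0],
    [0,0,0],
    [0,0,0],
    [0,0,0],
    [0,0,0],
    [0,0,0],
    [0,0,0]
  ],
  "angular": [
    [0,0,0],
    [0,0,0],
    [0,0,0],
    [0,0,0],
    [0,0,0],
    [0,0,0],
    [0,0,0],
    [0,0,0]
  ],
  "hand": [0,0,0,0,0,0,0,0],
  "force": 60
}}

```text
clock: 2.93
position: [0.4865, 0.0267, 0.185]
ee_rot: [0.001, 0.562, 0.827, 0.001]
contact_force: [-0.7, 0.9, 6.2]
width: 0.0265
gripper_force: 60.4
```

```bash
python3 g.py -70 0 250 -90 hold -102 0 250 -90 hold
```

```text
2.93 pos [486.5  26.7 185. ] psi 21.59 q [-0.09  0.38  2.    0.    0.76 -0.47] F [-0.7  0.9  6.2] tilt [9.000e-04 5.622e-01 8.270e-01 6.000e-04]
target [505.5 251.8 250. ] -80.8 lin [0.038  0.4503 0.1299] n 5.9 ang -22.338
target [473.9 246.7 250. ] -80.8 lin [-0.0252  0.44    0.1299] n 5.7 ang -22.338
```

Call:
{"fn": "carry_out", "kwargs": {
  "linear": [
    [0,0,0.044],
    [0,0,0.044],
    [0,0,0.044],
    [-0.00257,0.01806,0],
    [-0.00257,0.01806,0],
    [-0.00257,0.01806,0],
    [-0.00257,0.01806,0],
    [-0.00257,0.01806,0]
  ],
  "angular": [
    [0,0,0],
    [0,0,0],
    [0,0,0],
    [0,0,-0.931],
    [0,0,-0.931],
    [0,0,-0.931],
    [0,0,-0.931],
    [0,0,-0.931]
  ],
  "hand": [0,0,0,0,0,0,0,0]
}}

```text
clock: 3.6
position: [0.4791, 0.0722, 0.2499]
ee_rot: [-0.0, 0.707, 0.707, -0.0]
contact_force: [0.1, -0.6, -2.7]
width: 0.0266
gripper_force: 59.8
```

Call:
{"fn": "carry_out", "kwargs": {
  "linear": [
    [-0.00257,0.01806,0],
    [-0.00257,0.01806,0],
    [-0.00257,0.01806,0],
    [-0.00257,0.01806,0],
    [-0.00257,0.01806,0],
    [-0.00257,0.01806,0],
    [-0.00257,0.01806,0],
    [-0.00257,0.01806,0]
  ],
  "angular": [
    [0,0,-0.931],
    [0,0,-0.931],
    [0,0,-0.931],
    [0,0,-0.931],
    [0,0,-0.931],
    [0,0,-0.931],
    [0,0,-0.931],
    [0,0,-0.931]
  ],
  "hand": [0,0,0,0,0,0,0,0]
}}

```text
clock: 4.27
position: [0.4689, 0.1444, 0.2497]
ee_rot: [-0.0, 0.883, 0.469, -0.0]
contact_force: [0.0, 0.6, -1.8]
width: 0.0263
gripper_force: 59.9
```

Call:
{"fn": "carry_out", "kwargs": {
  "linear": [
    [-0.00257,0.01806,0],
    [-0.00257,0.01806,0],
    [-0.00257,0.01806,0],
    [-0.00257,0.01806,0],
    [-0.00257,0.01806,0],
    [-0.00257,0.01806,0],
    [-0.00257,0.01806,0],
    [-0.00257,0.01806,0]
  ],
  "angular": [
    [0,0,-0.931],
    [0,0,-0.931],
    [0,0,-0.931],
    [0,0,-0.931],
    [0,0,-0.931],
    [0,0,-0.931],
    [0,0,-0.931],
    [0,0,-0.931]
  ],
  "hand": [0,0,0,0,0,0,0,0]
}}

```text
clock: 4.93
position: [0.4586, 0.2166, 0.2497]
ee_rot: [0.0, 0.982, 0.189, -0.0]
contact_force: [0.2, 0.7, -2.9]
width: 0.0262
gripper_force: 59.9
```

Call:
{"fn": "carry_out", "kwargs": {
  "linear": [
    [-0.00257,0.01806,0],
    [-0.00257,0.01806,0],
    [-0.00257,0.01806,0],
    [0,0,0],
    [0,0,0],
    [0,0,0],
    [0,0,0]
  ],
  "angular": [
    [0,0,-0.931],
    [0,0,-0.931],
    [0,0,-0.931],
    [0,0,0],
    [0,0,0],
    [0,0,0],
    [0,0,0]
  ],
  "hand": [0,0,0,0,0,0,0]
}}

```text
clock: 5.52
position: [0.4551, 0.2429, 0.2499]
ee_rot: [0.0, 0.997, 0.08, -0.0]
contact_force: [-0.2, 0.5, -3.2]
width: 0.0265
gripper_force: 59.9
```

```bash
python3 g.py -121 0 187 -90 hold
python3 - <<'E'
from h import *
a=manip.get_image("top");b=manip.get_image("scene")
cv2.imwrite("pics/v1.png",np.hstack([cv2.resize(a[140:340,100:340],None,fx=1.6,fy=1.6),cv2.resize(b[120:320,280:520],None,fx=1.6,fy=1.6)])[:,:,::-1])
for z in (.07,):
  for c in rects("top",a,"steel",(100,150,340,320),200): print(np.round(cv2.minAreaRect(c)[0]),rect3("top",c,z))
E
```

```text
5.52 pos [455.1 242.9 249.9] psi -80.78 q [ 0.36  0.33  1.86 -0.    0.96  1.77] F [-0.2  0.5 -3.2] tilt [ 2.000e-04  9.968e-01  8.040e-02 -2.000e-04]
target [455.2 243.7 187. ] -80.8 lin [ 0.      0.0016 -0.1257] n 1.6 ang -0.005
[107. 295.] [355.3 454.8 107.   19.2   1.9]
[173. 271.] [410.8 307.2 103.5  19.6   8.3]
[199. 225.] [518.3 252.   84.7  66.6   8.8]
[136. 227.] [512.  398.3 150.   73.6 -69.8]
[118. 167.] [654.3 447.7  62.   61.   46.7]
```

View pics/v1.png

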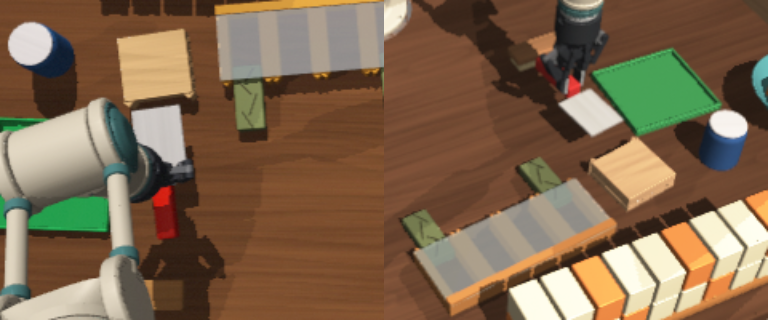

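The held blade lines up with the slot at yaw about 9°. I'll lower it and start inserting.

Call:
{"fn": "carry_out", "kwargs": {
  "linear": [
    [0,0.001,-0.05],
    [0,0,-0.05],
    [0,0,-0.026],
    [0,0,0],
    [0.0197,0.0032,0],
    [0.0197,0.0032,0],
    [0.0197,0.0032,0],
    [0.0197,0.0032,0]
  ],
  "angular": [
    [0,0,0],
    [0,0,0],
    [0,0,0],
    [0,0,0],
    [0,0,0],
    [0,0,0],
    [0,0,0],
    [0,0,0]
  ],
  "hand": [0,0,0,0,0,0,0,0]
}}

```text
clock: 6.28
position: [0.4966, 0.2506, 0.1877]
ee_rot: [-0.0, 0.997, 0.08, 0.001]
contact_force: [0.1, -0.1, -1.8]
width: 0.0265
gripper_force: 61.5
```

Call:
{"fn": "carry_out", "kwargs": {
  "linear": [
    [0.0197,0.0032,0],
    [0.0197,0.0032,0],
    [0,0,0]
  ],
  "angular": [
    [0,0,0],
    [0,0,0],
    [0,0,0]
  ],
  "hand": [0,0,0]
}}

```text
clock: 6.53
position: [0.5173, 0.254, 0.1874]
ee_rot: [-0.0, 0.997, 0.08, 0.002]
contact_force: [1.1, 0.7, -2.5]
width: 0.0261
gripper_force: 61.5
```

Call:
{"fn": "carry_out", "kwargs": {
  "linear": [
    [0.0197,0.0032,0],
    [0.0197,0.0032,0],
    [0.0197,0.0032,0],
    [0.0197,0.0032,0],
    [0.0099,0.0016,0],
    [0,0,0]
  ],
  "angular": [
    [0,0,0],
    [0,0,0],
    [0,0,0],
    [0,0,0],
    [0,0,0],
    [0,0,0]
  ],
  "hand": [0,0,0,0,0,0]
}}

```text
clock: 7.03
position: [0.5604, 0.2609, 0.187]
ee_rot: [-0.0, 0.997, 0.08, 0.001]
contact_force: [0.5, 0.2, -1.8]
width: 0.0265
gripper_force: 61.5
```

Call:
{"fn": "carry_out", "kwargs": {
  "linear": [
    [0.006,0.001,0],
    [0.006,0.001,0],
    [0.006,0.001,0]
  ],
  "angular": [
    [0,0,0],
    [0,0,0],
    [0,0,0]
  ],
  "hand": [0,0,0]
}}

```text
clock: 7.28
position: [0.5674, 0.2622, 0.1869]
ee_rot: [0.0, 0.997, 0.08, -0.0]
contact_force: [-0.7, -0.7, -2.0]
width: 0.0268
gripper_force: 61.5
```

Call:
{"fn": "carry_out", "kwargs": {
  "linear": [
    [0.004,0.0007,0],
    [0,0,0]
  ],
  "angular": [
    [0,0,0],
    [0,0,0]
  ],
  "hand": [0,0]
}}

```text
clock: 7.45
position: [0.5687, 0.2624, 0.1867]
ee_rot: [0.0, 0.997, 0.08, -0.002]
contact_force: [-3.3, -1.1, -0.3]
width: 0.0264
gripper_force: 61.7
```

Call:
{"fn": "carry_out", "kwargs": {
  "linear": [
    [0.003,0.0005,0],
    [0.003,0.0005,0],
    [0,0,0]
  ],
  "angular": [
    [0,0,0],
    [0,0,0],
    [0,0,0]
  ],
  "hand": [0,0,0]
}}

```text
clock: 7.7
position: [0.5697, 0.2626, 0.1865]
ee_rot: [0.001, 0.997, 0.08, -0.004]
contact_force: [-8.4, -1.2, 2.6]
width: 0.0263
gripper_force: 62.2
```

Call:
{"fn": "carry_out", "kwargs": {
  "linear": [
    [-0.002,-0.0003,-0.002],
    [0,0,-0.003],
    [0,0,0],
    [0.003,0.0005,0],
    [0.003,0.0005,0],
    [0.002,0.0003,0],
    [0,0,0]
  ],
  "angular": [
    [0,0,0],
    [0,0,0],
    [0,0,0],
    [0,0,0],
    [0,0,0],
    [0,0,0],
    [0,0,0]
  ],
  "hand": [0,0,0,0,0,0,0]
}}

```text
clock: 8.28
position: [0.5707, 0.2628, 0.1843]
ee_rot: [0.001, 0.997, 0.08, -0.007]
contact_force: [-15.1, -1.8, 8.6]
width: 0.0265
gripper_force: 62.9
```

Call:
{"fn": "carry_out", "kwargs": {
  "linear": [
    [0,0,0],
    [0,0,0],
    [0,0,0],
    [0,0,0.02],
    [0,0,0.06],
    [0,0,0.08],
    [0,0,0]
  ],
  "angular": [
    [0,0,0],
    [0,0,0],
    [0,0,0],
    [0,0,0],
    [0,0,0],
    [0,0,0],
    [0,0,0]
  ],
  "hand": [0.5,0.5,0.5,0.5,0.5,0.5,0.5]
}}

```text
clock: 8.87
position: [0.5794, 0.2648, 0.2735]
ee_rot: [-0.002, 0.997, 0.08, 0.009]
contact_force: [2.0, 0.9, 1.6]
width: 0.0423
gripper_force: 0.0
```

```bash
python3 g.py -35 114 250 -90 case -35 114 250 90 case
```

```text
8.87 pos [579.4 264.8 273.5] psi -80.81 q [ 0.32  0.46  1.57 -0.    1.1   1.73] F [2.  0.9 1.6] tilt [-0.0022  0.9967  0.0801  0.0093]
target [571.4 128.  250. ] -84.2 lin [-0.0161 -0.2736 -0.047 ] n 3.5 ang -0.75
target [571.4 128.  250. ] 95.8 lin [-0.0161 -0.2736 -0.047 ] n 3.5 ang 38.52
```

Call:
{"fn": "carry_out", "kwargs": {
  "linear": [
    [-0.003,-0.054,-0.009],
    [-0.003,-0.055,-0.009],
    [-0.003,-0.055,-0.009],
    [-0.003,-0.055,-0.009],
    [-0.004,-0.055,-0.011],
    [0,0,0],
    [0,0,0]
  ],
  "angular": [
    [0,0,-0.15],
    [0,0,-0.15],
    [0,0,-0.15],
    [0,0,-0.15],
    [0,0,-0.15],
    [0,0,0],
    [0,0,0]
  ],
  "hand": [1,1,1,1,1,1,1]
}}

```text
clock: 9.45
position: [0.5687, 0.1253, 0.2421]
ee_rot: [-0.0, 0.999, 0.049, 0.002]
contact_force: [-0.1, -0.2, -1.0]
width: 0.0856
gripper_force: 0.0
```

```bash
python3 g.py -35 114 177 -90 case
python3 - <<'E'
from h import *
a=manip.get_image("top");b=manip.get_image("scene")
cv2.imwrite("pics/v2.png",np.hstack([cv2.resize(a[140:340,100:340],None,fx=1.6,fy=1.6),cv2.resize(b[150:300,300:480],None,fx=2.1333,fy=2.1333)])[:,:,::-1])
for c in rects("top",a,"red",(100,150,340,320),100): print(rect3("top",c,.026))
for c in rects("scene",b,"red",(300,150,480,320),100): print(rect3("scene",c,.026))
for n,i in(("top",a),("scene",b)):
  for c in rects(n,i,"stale",None,100): print(n,rect3(n,c,.022))
E
```

```text
9.45 pos [568.7 125.3 242.1] psi -84.41 q [0.1  0.42 1.72 0.   0.99 1.57] F [-0.1 -0.2 -1. ] tilt [-1.000e-04  9.988e-01  4.880e-02  2.000e-03]
target [571.4 128.  177. ] -84.2 lin [ 0.0052  0.0054 -0.1303] n 1.6 ang 0.035
[533.8 255.5  96.8  28.8   9.3]
[533.6 253.3  92.   30.2   9.3]
top [556.1 116.5  39.3  24.4   1.6]
top [599.6 -97.7  77.8  44.9   5.7]
scene [ 597.9 -102.2   66.8   46.2    5.7]
scene [574.2 122.1  69.1  49.8   5.5]
```

View pics/v2.png

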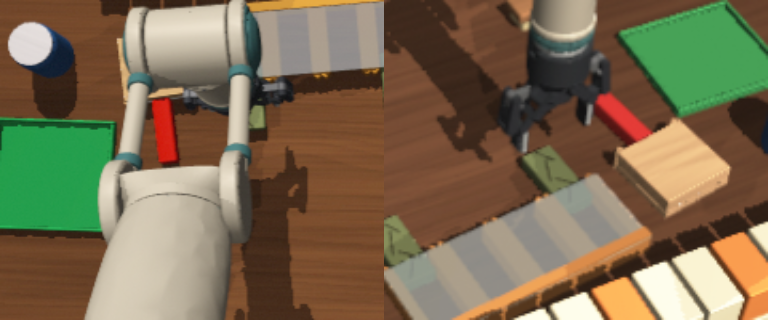

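The scraper is home: the handle centre at hold x=−41.5 puts its origin at about 8.5. Next I'll pull stale3.

Call:
{"fn": "carry_out", "kwargs": {
  "linear": [
    [0.005,0.005,-0.02],
    [0,0,-0.04],
    [0,0,-0.04],
    [0,0,-0.03],
    [0,0,0],
    [0,0,0]
  ],
  "angular": [
    [0,0,0.03],
    [0,0,0],
    [0,0,0],
    [0,0,0],
    [0,0,0],
    [0,0,0]
  ],
  "hand": [1,1,1,1,1,1]
}}

```text
clock: 10.05
position: [0.5701, 0.1301, 0.175]
ee_rot: [0.0, 0.999, 0.052, -0.001]
contact_force: [0.8, -0.3, 1.3]
width: 0.085
gripper_force: 0.0
```

Call:
{"fn": "carry_out", "kwargs": {
  "linear": [
    [0,0,0],
    [0,0,0],
    [0,0,0],
    [0,0,0],
    [0,0,0],
    [0,0,0]
  ],
  "angular": [
    [0,0,0],
    [0,0,0],
    [0,0,0],
    [0,0,0],
    [0,0,0],
    [0,0,0]
  ],
  "hand": [0,0,0,0,0,0],
  "force": 60
}}

```text
clock: 10.55
position: [0.5708, 0.1291, 0.1773]
ee_rot: [-0.0, 0.999, 0.051, 0.001]
contact_force: [-0.6, 0.8, 6.0]
width: 0.0425
gripper_force: 63.7
```

Call:
{"fn": "carry_out", "kwargs": {
  "linear": [
    [-0.01,-0.001,0],
    [-0.02,-0.002,0],
    [-0.02,-0.002,0],
    [-0.02,-0.002,0],
    [-0.02,-0.002,0],
    [-0.01,-0.001,0],
    [0,0,0]
  ],
  "angular": [
    [0,0,0],
    [0,0,0],
    [0,0,0],
    [0,0,0],
    [0,0,0],
    [0,0,0],
    [0,0,0]
  ],
  "hand": [0,0,0,0,0,0,0]
}}

```text
clock: 11.13
position: [0.5196, 0.1239, 0.1773]
ee_rot: [0.0, 0.999, 0.051, 0.002]
contact_force: [1.6, 0.3, 8.4]
width: 0.0428
gripper_force: 64.0
```

```bash
python3 g.py 465 471 260 -91 world;  python3 - <<'E'
from h import *
for n in P:
  for c in rects(n,manip.get_image(n),"stale",None,60): print(n,cv2.minAreaRect(c)[0],rect3(n,c,.022))
E
```

```text
11.13 pos [519.6 123.9 177.3] psi -84.12 q [ 0.1   0.44  1.9  -0.    0.79  1.57] F [1.6 0.3 8.4] tilt [0.     0.9987 0.0513 0.0016]
target [465. 471. 260.] -91.0 lin [-0.1093  0.6942  0.1654] n 9.0 ang -1.502
scene (303.6756591796875, 262.9459533691406) [ 598.  -102.4   66.9   46.7    5.7]
scene (371.9888610839844, 223.5854949951172) [547.1 121.2 105.7  50.3   2.6]
top (348.123779296875, 196.73760986328125) [599.6 -98.1  77.8  44.7   6.3]
```

Call:
{"fn": "carry_out", "kwargs": {
  "linear": [
    [0,0,0.03],
    [0,0,0.06],
    [0,0,0.075],
    [-0.0143,0.0694,0],
    [-0.0143,0.0694,0],
    [-0.0143,0.0694,0],
    [-0.0143,0.0694,0],
    [-0.0143,0.0694,0]
  ],
  "angular": [
    [0,0,0],
    [0,0,0],
    [0,0,0],
    [0,0,-0.15],
    [0,0,-0.15],
    [0,0,-0.15],
    [0,0,-0.15],
    [0,0,-0.15]
  ],
  "hand": [0,0,0,0,0,0,0,0]
}}

```text
clock: 11.9
position: [0.4822, 0.2981, 0.2577]
ee_rot: [0.001, 1.0, 0.021, -0.002]
contact_force: [0.6, -1.1, -1.9]
width: 0.0428
gripper_force: 62.8
```

Call:
{"fn": "carry_out", "kwargs": {
  "linear": [
    [-0.0143,0.0694,0],
    [-0.0143,0.0694,0],
    [-0.0143,0.0694,0],
    [-0.0143,0.0694,0],
    [-0.0143,0.0694,0],
    [0,0,0],
    [0,0,0],
    [0,0,0]
  ],
  "angular": [
    [0,0,-0.15],
    [0,0,-0.15],
    [0,0,-0.15],
    [0,0,-0.15],
    [0,0,-0.15],
    [0,0,0],
    [0,0,0],
    [0,0,0]
  ],
  "hand": [0,0,0,0,0,0,0,0]
}}

```text
clock: 12.57
position: [0.4475, 0.47, 0.2573]
ee_rot: [0.002, 1.0, -0.008, -0.001]
contact_force: [-0.5, -0.6, -1.2]
width: 0.0427
gripper_force: 62.8
```

```bash
python3 g.py 448 471 183.5 -91 world;  python3 - <<'E'
from h import *
for n in P:
  for c in rects(n,manip.get_image(n),"stale",None,60): print(n,cv2.minAreaRect(c)[0],rect3(n,c,.105))
E
```

```text
12.57 pos [447.5 470.  257.3] psi -90.94 q [ 0.7   0.49  1.55 -0.    1.11  2.29] F [-0.5 -0.6 -1.2] tilt [ 0.0017  1.     -0.0082 -0.0013]
target [448.  471.  183.5] -91.0 lin [ 0.0009  0.002  -0.1476] n 1.8 ang -0.012
scene (303.6543884277344, 262.7919616699219) [ 658.1 -125.1   62.7   43.4    6.2]
scene (469.00006103515625, 154.00001525878906) [488.9 456.9 126.2  54.4  -1.8]
top (98.22926330566406, 262.236572265625) [427.5 464.1  48.4  33.8 -76.9]
top (101.14634704589844, 233.1829376220703) [493.2 461.7  58.3  48.8  -1.4]
top (347.8551940917969, 196.7620849609375) [584.8 -93.6  72.3  41.9   5.7]
```

Held at the right place. I'll lower, release and rise.

Call:
{"fn": "carry_out", "kwargs": {
  "linear": [
    [0,0.001,-0.05],
    [0,0,-0.05],
    [0,0,-0.035],
    [0,0,-0.012],
    [0,0,0],
    [0,0,0]
  ],
  "angular": [
    [0,0,0],
    [0,0,0],
    [0,0,0],
    [0,0,0],
    [0,0,0],
    [0,0,0]
  ],
  "hand": [0,0,0,0,0,0]
}}

```text
clock: 13.17
position: [0.4492, 0.4706, 0.1853]
ee_rot: [0.0, 1.0, -0.009, 0.0]
contact_force: [0.2, 0.8, -0.4]
width: 0.0424
gripper_force: 62.9
```

Call:
{"fn": "carry_out", "kwargs": {
  "linear": [
    [0,0,0],
    [0,0,0],
    [0,0,0],
    [0,0,0.02],
    [0,0,0.06],
    [0,0,0.07],
    [0,0,0]
  ],
  "angular": [
    [0,0,0],
    [0,0,0],
    [0,0,0],
    [0,0,0],
    [0,0,0],
    [0,0,0],
    [0,0,0]
  ],
  "hand": [0.68,0.68,0.68,0.68,0.68,0.68,0.68]
}}

```text
clock: 13.75
position: [0.4505, 0.4733, 0.268]
ee_rot: [-0.005, 1.0, -0.009, 0.005]
contact_force: [0.5, 1.0, 0.6]
width: 0.0578
gripper_force: 0.0
```

```bash
python3 g.py -35 -114 260 -90 case;  python3 - <<'E'
from h import *
for n in P:
  for c in rects(n,manip.get_image(n),"stale",None,60): print(n,cv2.minAreaRect(c)[0],rect3(n,c,.027))
E
```

```text
13.75 pos [450.5 473.3 268. ] psi -90.98 q [ 0.7   0.48  1.53 -0.    1.11  2.29] F [0.5 1.  0.6] tilt [-0.0045  0.9999 -0.0085  0.0052]
target [594.2 -98.8 260. ] -84.2 lin [ 0.2874 -1.1443 -0.0159] n 14.7 ang 1.468
scene (303.7692565917969, 262.65386962890625) [ 601.3 -103.5   67.2   46.     5.5]
scene (461.71722412109375, 169.8931121826172) [474.6 461.3 112.3  54.9  -2. ]
top (113.73863220214844, 247.7880096435547) [465.7 465.7  98.9  49.1  -1.8]
top (347.9379577636719, 196.75518798828125) [598.7 -97.5  77.5  44.5   5.7]
```

Call:
{"fn": "carry_out", "kwargs": {
  "linear": [
    [0.0182,-0.0712,-0.001],
    [0.0182,-0.0712,-0.001],
    [0.0182,-0.0712,-0.001],
    [0.0182,-0.0712,-0.001],
    [0.0182,-0.0712,-0.001],
    [0.0182,-0.0712,-0.001],
    [0.0182,-0.0712,-0.001],
    [0.0182,-0.0712,-0.001]
  ],
  "angular": [
    [0,0,0.092],
    [0,0,0.092],
    [0,0,0.092],
    [0,0,0.092],
    [0,0,0.092],
    [0,0,0.092],
    [0,0,0.092],
    [0,0,0.092]
  ],
  "hand": [1,1,1,1,1,1,1,1]
}}

```text
clock: 14.52
position: [0.5209, 0.185, 0.2552]
ee_rot: [0.0, 1.0, 0.021, -0.001]
contact_force: [0.1, -0.0, -0.3]
width: 0.0852
gripper_force: 0.0
```

Call:
{"fn": "carry_out", "kwargs": {
  "linear": [
    [0.0182,-0.0712,-0.001],
    [0.0182,-0.0712,-0.001],
    [0.0182,-0.0712,-0.001],
    [0.0182,-0.0712,-0.001],
    [0.0182,-0.0712,-0.001],
    [0.0182,-0.0712,-0.001],
    [0.0182,-0.0712,-0.001],
    [0.0182,-0.0712,-0.001]
  ],
  "angular": [
    [0,0,0.092],
    [0,0,0.092],
    [0,0,0.092],
    [0,0,0.092],
    [0,0,0.092],
    [0,0,0.092],
    [0,0,0.092],
    [0,0,0.092]
  ],
  "hand": [1,1,1,1,1,1,1,1]
}}

```text
clock: 15.18
position: [0.5938, -0.0997, 0.251]
ee_rot: [-0.0, 0.999, 0.05, -0.001]
contact_force: [0.1, 0.1, 0.6]
width: 0.0851
gripper_force: 0.0
```

Call:
{"fn": "carry_out", "kwargs": {
  "linear": [
    [0,0,-0.04],
    [0,0,0],
    [0,0,0],
    [0,0,0]
  ],
  "angular": [
    [0,0,0],
    [0,0,0],
    [0,0,0],
    [0,0,0]
  ],
  "hand": [1,1,1,1]
}}

```text
clock: 15.52
position: [0.5937, -0.0973, 0.2316]
ee_rot: [-0.0, 0.999, 0.05, -0.001]
contact_force: [0.6, 0.3, -0.7]
width: 0.0852
gripper_force: 0.0
```

```bash
python3 g.py -35 -114 177 -90 case
```

```text
15.52 pos [593.7 -97.3 231.6] psi -84.21 q [-0.28  0.46  1.69  0.    1.    1.19] F [ 0.6  0.3 -0.7] tilt [-5.000e-04  9.987e-01  5.050e-02 -1.000e-03]
target [594.2 -98.8 177. ] -84.2 lin [ 0.001  -0.0032 -0.1092] n 1.4 ang -0.008
```

Call:
{"fn": "carry_out", "kwargs": {
  "linear": [
    [0.001,-0.003,-0.05],
    [0,0,-0.04],
    [0,0,-0.019],
    [0,0,0],
    [0,0,0]
  ],
  "angular": [
    [0,0,0],
    [0,0,0],
    [0,0,0],
    [0,0,0],
    [0,0,0]
  ],
  "hand": [1,1,1,1,1]
}}

```text
clock: 15.93
position: [0.5948, -0.0987, 0.1778]
ee_rot: [-0.0, 0.999, 0.051, -0.0]
contact_force: [0.2, 0.2, 0.3]
width: 0.0853
gripper_force: 0.0
```

Call:
{"fn": "carry_out", "kwargs": {
  "linear": [
    [0,0,0],
    [0,0,0],
    [0,0,0],
    [0,0,0],
    [0,0,0],
    [0,0,0]
  ],
  "angular": [
    [0,0,0],
    [0,0,0],
    [0,0,0],
    [0,0,0],
    [0,0,0],
    [0,0,0]
  ],
  "hand": [0,0,0,0,0,0]
}}

```text
clock: 16.43
position: [0.5953, -0.0997, 0.1788]
ee_rot: [0.0, 0.999, 0.05, 0.001]
contact_force: [-0.9, 0.3, 6.5]
width: 0.0424
gripper_force: 63.6
```

Call:
{"fn": "carry_out", "kwargs": {
  "linear": [
    [-0.01,-0.001,0],
    [-0.02,-0.002,0],
    [-0.02,-0.002,0],
    [-0.02,-0.002,0],
    [-0.02,-0.002,0],
    [-0.01,-0.001,0],
    [0,0,0]
  ],
  "angular": [
    [0,0,0],
    [0,0,0],
    [0,0,0],
    [0,0,0],
    [0,0,0],
    [0,0,0],
    [0,0,0]
  ],
  "hand": [0,0,0,0,0,0,0]
}}

```text
clock: 17.02
position: [0.5442, -0.1051, 0.1788]
ee_rot: [0.001, 0.999, 0.05, 0.001]
contact_force: [0.9, -0.7, 8.4]
width: 0.0424
gripper_force: 63.8
```

```bash
python3 g.py 448 384 260 -91 world;  python3 - <<'E'
from h import *
for n in P:
  for c in rects(n,manip.get_image(n),"stale",None,60): print(n,cv2.minAreaRect(c)[0],rect3(n,c,.024))
E
```

```text
17.02 pos [ 544.2 -105.1  178.8] psi -84.28 q [-0.32  0.46  1.85 -0.    0.82  1.16] F [ 0.9 -0.7  8.4] tilt [7.000e-04 9.988e-01 4.990e-02 1.400e-03]
target [448. 384. 260.] -91.0 lin [-0.1924  0.9781  0.1624] n 12.6 ang -1.466
scene (298.076904296875, 255.61537170410156) [ 569.8 -106.7  111.    47.     4.1]
scene (461.6792907714844, 169.84825134277344) [472.  463.5 112.5  55.3  -1.8]
top (113.69217681884766, 247.78366088867188) [465.9 467.   99.1  49.2  -1.8]
top (351.5, 229.5) [ 518.7 -107.    41.3   17.1  -89.3]
```

Call:
{"fn": "carry_out", "kwargs": {
  "linear": [
    [0,0,0.03],
    [0,0,0.06],
    [0,0,0.072],
    [-0.0137,0.0707,0],
    [-0.0137,0.0707,0],
    [-0.0137,0.0707,0],
    [-0.0137,0.0707,0],
    [-0.0137,0.0707,0]
  ],
  "angular": [
    [0,0,0],
    [0,0,0],
    [0,0,0],
    [0,0,-0.105],
    [0,0,-0.105],
    [0,0,-0.105],
    [0,0,-0.105],
    [0,0,-0.105]
  ],
  "hand": [0,0,0,0,0,0,0,0]
}}

```text
clock: 17.78
position: [0.5083, 0.0731, 0.2578]
ee_rot: [0.0, 1.0, 0.029, -0.002]
contact_force: [0.4, 0.1, -1.1]
width: 0.0422
gripper_force: 62.7
```

Call:
{"fn": "carry_out", "kwargs": {
  "linear": [
    [-0.0137,0.0707,0],
    [-0.0137,0.0707,0],
    [-0.0137,0.0707,0],
    [-0.0137,0.0707,0],
    [-0.0137,0.0707,0],
    [-0.0137,0.0707,0],
    [-0.0137,0.0707,0],
    [-0.0137,0.0707,0]
  ],
  "angular": [
    [0,0,-0.105],
    [0,0,-0.105],
    [0,0,-0.105],
    [0,0,-0.105],
    [0,0,-0.105],
    [0,0,-0.105],
    [0,0,-0.105],
    [0,0,-0.105]
  ],
  "hand": [0,0,0,0,0,0,0,0]
}}

```text
clock: 18.45
position: [0.4539, 0.3555, 0.2575]
ee_rot: [0.001, 1.0, -0.005, -0.001]
contact_force: [0.4, 0.3, -1.0]
width: 0.0426
gripper_force: 62.8
```

Call:
{"fn": "carry_out", "kwargs": {
  "linear": [
    [-0.0137,0.0707,0],
    [0,0,0],
    [0,0,0],
    [0,0,0]
  ],
  "angular": [
    [0,0,-0.105],
    [0,0,0],
    [0,0,0],
    [0,0,0]
  ],
  "hand": [0,0,0,0]
}}

```text
clock: 18.78
position: [0.4479, 0.3893, 0.2575]
ee_rot: [0.001, 1.0, -0.008, -0.001]
contact_force: [-0.1, 0.2, -1.8]
width: 0.0425
gripper_force: 62.7
```

```bash
python3 g.py 448 390 185.5 -91 world;  python3 - <<'E'
from h import *
for n in P:
  for c in rects(n,manip.get_image(n),"stale",None,60): print(n,cv2.minAreaRect(c)[0],rect3(n,c,.105))
E
```

```text
18.78 pos [447.9 389.3 257.5] psi -90.93 q [ 0.6   0.42  1.68 -0.    1.05  2.19] F [-0.1  0.2 -1.8] tilt [ 0.0014  1.     -0.0082 -0.0012]
target [448.  390.  185.5] -91.0 lin [ 0.0002  0.0014 -0.144 ] n 1.8 ang -0.014
scene (454.57354736328125, 166.54412841796875) [507.9 389.1 167.6  78.2  -1.3]
top (134.7576446533203, 263.0677185058594) [426.8 382.2  48.1  24.   83.3]
top (126.5, 236.0) [487.4 404.9  92.8  49.8 -89.1]
```

Call:
{"fn": "carry_out", "kwargs": {
  "linear": [
    [0,0.001,-0.05],
    [0,0,-0.05],
    [0,0,-0.034],
    [0,0,-0.01],
    [0,0,0],
    [0,0,0]
  ],
  "angular": [
    [0,0,0],
    [0,0,0],
    [0,0,0],
    [0,0,0],
    [0,0,0],
    [0,0,0]
  ],
  "hand": [0,0,0,0,0,0]
}}

```text
clock: 19.38
position: [0.4495, 0.3901, 0.1869]
ee_rot: [-0.0, 1.0, -0.009, 0.0]
contact_force: [0.3, 0.0, -0.2]
width: 0.0423
gripper_force: 62.7
```

Call:
{"fn": "carry_out", "kwargs": {
  "linear": [
    [0,0,0],
    [0,0,0],
    [0,0,0],
    [0,0,0.02],
    [0,0,0.06],
    [0,0,0.07],
    [0,0,0]
  ],
  "angular": [
    [0,0,0],
    [0,0,0],
    [0,0,0],
    [0,0,0],
    [0,0,0],
    [0,0,0],
    [0,0,0]
  ],
  "hand": [0.66,0.66,0.66,0.66,0.66,0.66,0.66]
}}

```text
clock: 19.97
position: [0.4509, 0.3924, 0.2689]
ee_rot: [-0.004, 1.0, -0.008, 0.006]
contact_force: [1.1, 0.4, 1.1]
width: 0.0564
gripper_force: 0.0
```

```bash
python3 g.py 418 -244 260 0 world;  python3 look.py pics/v3.png
python3 - <<'E'
from h import *
for n in P:
  for c in rects(n,manip.get_image(n),"stale",None,60): print(n,cv2.minAreaRect(c)[0],rect3(n,c,.027))
E
```

```text
19.97 pos [450.9 392.4 268.9] psi -90.97 q [ 0.6   0.41  1.66 -0.    1.06  2.19] F [1.1 0.4 1.1] tilt [-0.0038  0.9999 -0.0085  0.0055]
target [ 418. -244.  260.] 0.0 lin [-0.0657 -1.2728 -0.0178] n 15.9 ang 19.846
orange [408. 272.] [ 418.7 -244.5  107.6   43.2   12.3]
orange [463. 207.] [ 578.7 -379.9  107.3   43.9   12.2]
cream [468. 263.] [ 442.  -389.   107.5   42.7  -15.9]
cream [423. 202.] [ 589.5 -280.5  104.2   42.6    1.3]
cream [196. 182.] [631.6 275.4 102.9  98.3  10.2]
red [202. 221.] [533.6 255.6  97.2  29.    9.3]
steel [464. 280.] [ 400.1 -383.3   40.5   18.5   74.9]
steel [423. 197.] [ 6.054e+02 -2.850e+02  8.050e+01  3.970e+01 -2.000e-01]
steel [118. 167.] [669.8 476.6  65.7  64.6  46.7]
stale [147. 248.] [ 4.666e+02  3.885e+02  9.780e+01  4.840e+01 -4.000e-01]
stale [117. 230.] [509.5 461.8  52.2  21.8  60.9]
scene (439.5000305175781, 177.5) [475.6 382.6 112.5  54.   -0.8]
scene (461.66473388671875, 169.85882568359375) [474.5 461.2 112.1  54.6  -1.6]
top (146.62240600585938, 247.9189910888672) [ 4.662e+02  3.865e+02  9.720e+01  4.810e+01 -2.000e-01]
top (116.40206146240234, 229.34536743164062) [509.9 461.7  49.5  18.7  67.2]
```

View pics/v3.png

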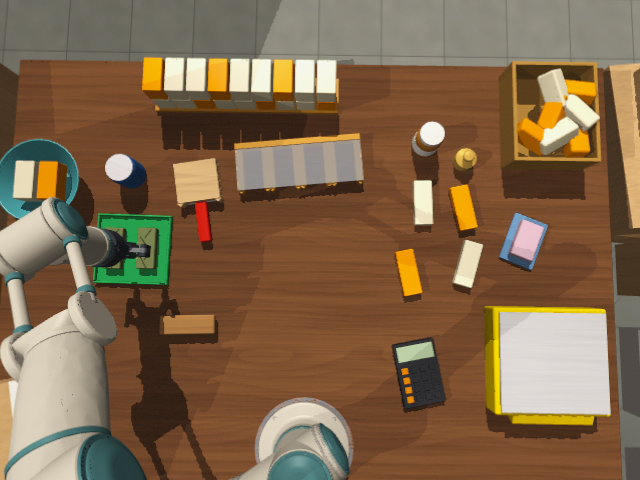

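The top view shows both stale bars in the tray, at about (118,248) and (147,248) px. The scraper is home, all four bays are empty, and the fresh bars haven't moved. Next is the cream bar at (589,−281), going to bay 0.

Call:
{"fn": "carry_out", "kwargs": {
  "linear": [
    [0.0112,-0.0746,0],
    [0.0112,-0.0746,0],
    [0.0112,-0.0746,0],
    [0.0112,-0.0746,0],
    [0.0112,-0.0746,0],
    [0.0112,-0.0746,0],
    [0.0112,-0.0746,0],
    [0.0112,-0.0746,0]
  ],
  "angular": [
    [0,0,0.03],
    [0,0,0.03],
    [0,0,0.03],
    [0,0,0.03],
    [0,0,0.03],
    [0,0,0.03],
    [0,0,0.03],
    [0,0,0.03]
  ],
  "hand": [1,1,1,1,1,1,1,1]
}}

```text
clock: 20.78
position: [0.4929, 0.0907, 0.2605]
ee_rot: [0.0, 1.0, 0.001, -0.001]
contact_force: [0.5, 0.3, -0.1]
width: 0.0855
gripper_force: 0.0
```

Call:
{"fn": "carry_out", "kwargs": {
  "linear": [
    [0.0112,-0.0746,0],
    [0.0112,-0.0746,0],
    [0.0112,-0.0746,0],
    [0.0112,-0.0746,0],
    [0.0112,-0.0746,0],
    [0.0112,-0.0746,0],
    [0.0112,-0.0746,0],
    [0.0112,-0.0746,0]
  ],
  "angular": [
    [0,0,0.03],
    [0,0,0.03],
    [0,0,0.03],
    [0,0,0.03],
    [0,0,0.03],
    [0,0,0.03],
    [0,0,0.03],
    [0,0,0.03]
  ],
  "hand": [1,1,1,1,1,1,1,1]
}}

```text
clock: 21.45
position: [0.5378, -0.2076, 0.2602]
ee_rot: [-0.001, 1.0, 0.011, -0.001]
contact_force: [-0.2, 0.4, -0.2]
width: 0.0858
gripper_force: 0.0
```

Call:
{"fn": "carry_out", "kwargs": {
  "linear": [
    [0.0112,-0.0746,0],
    [0.0112,-0.0746,0],
    [0,0,0],
    [0,0,0],
    [0,0,0]
  ],
  "angular": [
    [0,0,0.03],
    [0,0,0.03],
    [0,0,0],
    [0,0,0],
    [0,0,0]
  ],
  "hand": [1,1,1,1,1]
}}

```text
clock: 21.87
position: [0.5489, -0.2801, 0.26]
ee_rot: [-0.001, 1.0, 0.013, -0.001]
contact_force: [-0.6, 0.4, -0.4]
width: 0.0853
gripper_force: 0.0
```

```bash
python3 g.py 549.5 -281.7 177 -88.5 world;python3 - <<'E'
from h import *
for c in rects("scene",manip.get_image("scene"),"cream",(150,230,280,320),60): print(cv2.minAreaRect(c)[0],rect3("scene",c,.022))
E
```

```text
21.87 pos [ 548.9 -280.1  260. ] psi -88.56 q [-0.58  0.45  1.62  0.    1.08  0.96] F [-0.6  0.4 -0.4] tilt [-0.0012  0.9999  0.0126 -0.0014]
target [ 549.5 -281.7  177. ] -88.5 lin [ 0.0011 -0.0031 -0.1661] n 2.1 ang 0.012
(237.7705535888672, 286.1952209472656) [ 598.2 -282.1  124.    42.7    1.5]
(179.5, 258.0) [ 448.7 -392.7  122.2   44.   -15.4]
```

Call:
{"fn": "carry_out", "kwargs": {
  "linear": [
    [0.001,-0.003,-0.06],
    [0,0,-0.06],
    [0,0,-0.036],
    [0,0,-0.01],
    [0,0,0],
    [0,0,0]
  ],
  "angular": [
    [0,0,0],
    [0,0,0],
    [0,0,0],
    [0,0,0],
    [0,0,0],
    [0,0,0]
  ],
  "hand": [1,1,1,1,1,1]
}}

```text
clock: 22.42
position: [0.5505, -0.2813, 0.1791]
ee_rot: [0.0, 1.0, 0.014, 0.0]
contact_force: [-0.2, 0.2, 0.3]
width: 0.0854
gripper_force: 0.0
```

Call:
{"fn": "carry_out", "kwargs": {
  "linear": [
    [0,0,0],
    [0,0,0],
    [0,0,0],
    [0,0,0],
    [0,0,0],
    [0,0,0],
    [0,0,0.05],
    [0,0,0.06]
  ],
  "angular": [
    [0,0,0],
    [0,0,0],
    [0,0,0],
    [0,0,0],
    [0,0,0],
    [0,0,0],
    [0,0,0],
    [0,0,0]
  ],
  "hand": [0,0,0,0,0,0,0,0],
  "force": 60
}}

```text
clock: 23.08
position: [0.5489, -0.2814, 0.2316]
ee_rot: [-0.002, 1.0, 0.013, -0.003]
contact_force: [-0.5, -0.2, -2.2]
width: 0.0427
gripper_force: 62.1
```

Call:
{"fn": "carry_out", "kwargs": {
  "linear": [
    [-0.012,0.07,0],
    [-0.012,0.07,0],
    [-0.012,0.07,0],
    [-0.012,0.07,0],
    [-0.012,0.07,0],
    [0,0,0],
    [0,0,0],
    [0,0,0]
  ],
  "angular": [
    [0,0,0.185],
    [0,0,0.185],
    [0,0,0.185],
    [0,0,0.185],
    [0,0,0.185],
    [0,0,0],
    [0,0,0],
    [0,0,0]
  ],
  "hand": [0,0,0,0,0,0,0,0]
}}

```text
clock: 23.75
position: [0.5205, -0.1073, 0.2337]
ee_rot: [0.001, 0.999, 0.05, 0.0]
contact_force: [1.2, -0.1, -1.3]
width: 0.0426
gripper_force: 62.1
```

```bash
python3 g.py -110 -114 179 -90 case;python3 - <<'E'
from h import *
b=manip.get_image("scene");a=manip.get_image("top")
for n,i in(("scene",b),("top",a)):
  for c in rects(n,i,"cream",dict(scene=(200,190,340,320),top=(300,140,420,290))[n],60): print(n,cv2.minAreaRect(c)[0],rect3(n,c,.077))
cv2.imwrite("pics/v4.png",np.hstack([cv2.resize(a[140:300,280:480],None,fx=1.9,fy=1.9),cv2.resize(b[180:340,200:400],None,fx=1.9,fy=1.9)])[:,:,::-1])
E
```

```text
23.75 pos [ 520.5 -107.3  233.7] psi -84.23 q [-0.33  0.37  1.85 -0.    0.93  1.14] F [ 1.2 -0.1 -1.3] tilt [5.000e-04 9.987e-01 5.040e-02 5.000e-04]
target [ 519.6 -106.3  179. ] -84.2 lin [-0.0018  0.0018 -0.1094] n 1.4 ang -0.005
scene (297.7341003417969, 241.32559204101562) [ 567.3 -104.4  122.    44.     4.2]
top (327.56597900390625, 274.4252624511719) [408.5 -50.1  68.3  44.8  86.3]
top (302.5616455078125, 271.3356018066406) [414.8   7.4  66.9  19.7 -19.6]
top (382.51922607421875, 250.59616088867188) [ 465.4 -176.1   95.4   13.5  -15. ]
top (320.075439453125, 228.03106689453125) [515.5 -31.2  96.   13.2 -21.3]
top (399.69219970703125, 201.68504333496094) [ 580.  -215.7   60.6   17.9  -17.1]
top (369.57232666015625, 191.87847900390625) [ 602.1 -145.3  113.    52.8   71.1]
top (339.7602844238281, 180.47259521484375) [628.1 -75.5  60.9  17.3 -19.6]
```

View pics/v4.png

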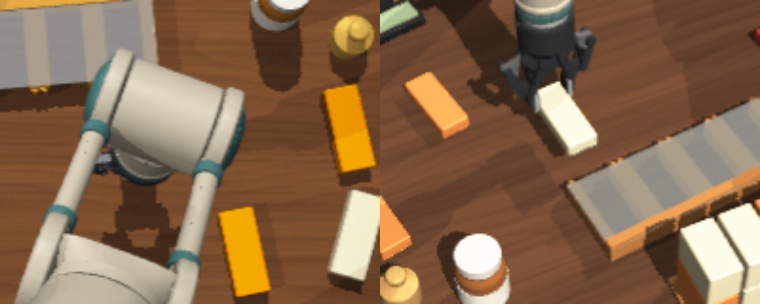

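Call:
{"fn": "carry_out", "kwargs": {
  "linear": [
    [-0.0015,0.0015,-0.05],
    [0,0,-0.045],
    [0,0,-0.012],
    [0,0,0],
    [0.0195,0.002,0],
    [0.0195,0.002,0],
    [0.0195,0.002,0],
    [0,0,0]
  ],
  "angular": [
    [0,0,0],
    [0,0,0],
    [0,0,0],
    [0,0,0],
    [0,0,0],
    [0,0,0],
    [0,0,0],
    [0,0,0]
  ],
  "hand": [0,0,0,0,0,0,0,0]
}}

```text
clock: 24.52
position: [0.5519, -0.1039, 0.1804]
ee_rot: [0.001, 0.999, 0.05, 0.002]
contact_force: [1.3, 0.1, -1.3]
width: 0.0425
gripper_force: 62.8
```

Call:
{"fn": "carry_out", "kwargs": {
  "linear": [
    [0.0195,0.002,0],
    [0.0195,0.002,0],
    [0,0,0]
  ],
  "angular": [
    [0,0,0],
    [0,0,0],
    [0,0,0]
  ],
  "hand": [0,0,0]
}}

```text
clock: 24.77
position: [0.5708, -0.1014, 0.1802]
ee_rot: [0.001, 0.999, 0.05, 0.002]
contact_force: [0.7, -0.8, -0.7]
width: 0.0425
gripper_force: 62.8
```

```bash
python3 g.py -22 -114 179 -90 case
```

```text
24.77 pos [ 570.8 -101.4  180.2] psi -84.26 q [-0.3   0.49  1.8   0.    0.85  1.17] F [ 0.7 -0.8 -0.7] tilt [6.000e-04 9.987e-01 5.010e-02 2.100e-03]
target [607.1 -97.5 179. ] -84.2 lin [ 0.0727  0.0077 -0.0025] n 0.9 ang 0.001
```

Call:
{"fn": "carry_out", "kwargs": {
  "linear": [
    [0.0175,0.0018,0],
    [0.0175,0.0018,0],
    [0.0175,0.0018,0],
    [0.014,0.0016,0],
    [0,0,-0.002],
    [0,0,0]
  ],
  "angular": [
    [0,0,0],
    [0,0,0],
    [0,0,0],
    [0,0,0],
    [0,0,0],
    [0,0,0]
  ],
  "hand": [0,0,0,0,0,0]
}}

```text
clock: 25.27
position: [0.6035, -0.0978, 0.1799]
ee_rot: [0.0, 0.999, 0.05, 0.002]
contact_force: [2.6, 1.4, 3.2]
width: 0.0427
gripper_force: 63.2
```

Call:
{"fn": "carry_out", "kwargs": {
  "linear": [
    [0,0,0],
    [0,0,0],
    [0,0,0],
    [0,0,0.03],
    [-0.01,-0.001,0.05],
    [-0.04,-0.004,0],
    [-0.04,-0.004,0],
    [0,0,0]
  ],
  "angular": [
    [0,0,0],
    [0,0,0],
    [0,0,0],
    [0,0,0],
    [0,0,0],
    [0,0,0],
    [0,0,0],
    [0,0,0]
  ],
  "hand": [0.72,0.72,0.72,0.72,0,0,0,0]
}}

```text
clock: 25.93
position: [0.5524, -0.102, 0.2188]
ee_rot: [-0.001, 0.999, 0.05, -0.003]
contact_force: [-1.0, 0.2, -0.3]
width: 0.0134
gripper_force: 0.0
```

```bash
python3 g.py -66 -114 183 -90 case
python3 - <<'E'
from h import *
for n in P:
  for c in rects(n,manip.get_image(n),"cream",dict(scene=(200,190,345,320),top=(300,140,380,290))[n],60): print(n,cv2.minAreaRect(c)[0],rect3(n,c,.022))
E
```

```text
25.93 pos [ 552.4 -102.   218.8] psi -84.29 q [-0.31  0.42  1.79 -0.    0.93  1.17] F [-1.   0.2 -0.3] tilt [-7.000e-04  9.988e-01  4.980e-02 -2.900e-03]
target [ 563.4 -101.9  183. ] -84.2 lin [ 0.0219  0.     -0.0715] n 0.9 ang 0.009
scene (307.3000183105469, 266.5999755859375) [613.5 -98.   48.5  42.4   5. ]
top (373.86920166015625, 265.6461486816406) [ 432.1 -161.9   40.5   17.1  -14.9]
top (327.9137268066406, 249.4925079345703) [469.4 -50.4  71.1  42.1  85.9]
top (302.8584899902344, 245.74530029296875) [477.6  10.4  56.3  19.7 -14.8]
top (317.9310302734375, 207.6724090576172) [571.5 -24.7  95.6  11.8 -20.6]
top (362.3999938964844, 170.8000030517578) [ 664.8 -132.5  101.1   47.6   72.1]
top (335.9000244140625, 161.3000030517578) [687.7 -67.   54.1  17.2 -17.4]
```

Call:
{"fn": "carry_out", "kwargs": {
  "linear": [
    [0,0,-0.04],
    [0,0,-0.03],
    [0,0,0],
    [0.02,0.002,0],
    [0.02,0.002,0],
    [0.02,0.002,0],
    [0.02,0.002,0],
    [0.02,0.002,0]
  ],
  "angular": [
    [0,0,0],
    [0,0,0],
    [0,0,0],
    [0,0,0],
    [0,0,0],
    [0,0,0],
    [0,0,0],
    [0,0,0]
  ],
  "hand": [0,0,0,0,0,0,0,0]
}}

```text
clock: 26.7
position: [0.6079, -0.0972, 0.1847]
ee_rot: [0.0, 0.999, 0.05, 0.0]
contact_force: [-1.9, -0.1, 1.0]
width: -0.0002
gripper_force: 0.8
```

Call:
{"fn": "carry_out", "kwargs": {
  "linear": [
    [0.006,0.0006,0],
    [0.006,0.0006,0],
    [0,0,0]
  ],
  "angular": [
    [0,0,0],
    [0,0,0],
    [0,0,0]
  ],
  "hand": [0,0,0]
}}

```text
clock: 26.95
position: [0.6131, -0.0966, 0.184]
ee_rot: [0.0, 0.999, 0.05, 0.0]
contact_force: [-0.2, -1.0, -0.7]
width: -0.0003
gripper_force: 0.0
```

```bash
python3 g.py -11 -114 183 -90 case
```

```text
26.95 pos [613.1 -96.6 184. ] psi -84.26 q [-0.27  0.53  1.69  0.    0.92  1.2 ] F [-0.2 -1.  -0.7] tilt [1.000e-04 9.987e-01 5.010e-02 4.000e-04]
target [618.1 -96.4 183. ] -84.2 lin [ 0.0099  0.0003 -0.0021] n 0.1 ang 0.001
```

Call:
{"fn": "carry_out", "kwargs": {
  "linear": [
    [0.004,0.0004,0],
    [0.004,0.0004,0],
    [0,0,0]
  ],
  "angular": [
    [0,0,0],
    [0,0,0],
    [0,0,0]
  ],
  "hand": [0,0,0]
}}

```text
clock: 27.2
position: [0.6164, -0.0963, 0.184]
ee_rot: [0.0, 0.999, 0.05, 0.0]
contact_force: [-0.3, 0.2, 0.1]
width: -0.0001
gripper_force: 0.1
```

Call:
{"fn": "carry_out", "kwargs": {
  "linear": [
    [0.003,0.0003,0],
    [0.003,0.0003,0],
    [0,0,0]
  ],
  "angular": [
    [0,0,0],
    [0,0,0],
    [0,0,0]
  ],
  "hand": [0,0,0]
}}

```text
clock: 27.45
position: [0.6187, -0.0961, 0.1839]
ee_rot: [-0.0, 0.999, 0.05, -0.001]
contact_force: [-3.4, -0.4, 2.4]
width: -0.0002
gripper_force: 1.8
```

Call:
{"fn": "carry_out", "kwargs": {
  "linear": [
    [0.003,0.0003,0],
    [0.003,0.0003,0],
    [0,0,0]
  ],
  "angular": [
    [0,0,0],
    [0,0,0],
    [0,0,0]
  ],
  "hand": [0,0,0]
}}

```text
clock: 27.7
position: [0.6198, -0.096, 0.1839]
ee_rot: [-0.0, 0.999, 0.05, -0.004]
contact_force: [-10.6, -3.3, 7.4]
width: 0.0002
gripper_force: 4.9
```

Call:
{"fn": "carry_out", "kwargs": {
  "linear": [
    [0.003,0.0003,0],
    [0,0,0]
  ],
  "angular": [
    [0,0,0],
    [0,0,0]
  ],
  "hand": [0,0]
}}

```text
clock: 27.87
position: [0.6203, -0.0959, 0.1838]
ee_rot: [-0.0, 0.999, 0.051, -0.006]
contact_force: [-12.1, -2.6, 9.3]
width: -0.0
gripper_force: 6.3
```

Call:
{"fn": "carry_out", "kwargs": {
  "linear": [
    [-0.02,-0.002,0],
    [-0.05,-0.005,0.02],
    [-0.01,-0.001,0.06],
    [0,0,0.07],
    [-0.058,-0.0438,0],
    [-0.058,-0.0438,0],
    [-0.058,-0.0438,0],
    [-0.058,-0.0438,0]
  ],
  "angular": [
    [0,0,0],
    [0,0,0],
    [0,0,0],
    [0,0,0],
    [0,0,0.204],
    [0,0,0.204],
    [0,0,0.204],
    [0,0,0.204]
  ],
  "hand": [0,0,0,0,1,1,1,1]
}}

```text
clock: 28.53
position: [0.4673, -0.1878, 0.2595]
ee_rot: [0.001, 0.997, 0.083, 0.002]
contact_force: [0.8, -0.5, 0.6]
width: 0.0481
gripper_force: 0.0
```

Call:
{"fn": "carry_out", "kwargs": {
  "linear": [
    [-0.058,-0.0438,0],
    [-0.058,-0.0438,0],
    [-0.058,-0.0438,0],
    [0,0,0],
    [0,0,0],
    [0,0,0]
  ],
  "angular": [
    [0,0,0.204],
    [0,0,0.204],
    [0,0,0.204],
    [0,0,0],
    [0,0,0],
    [0,0,0]
  ],
  "hand": [1,1,1,1,1,1]
}}

```text
clock: 29.03
position: [0.3815, -0.2532, 0.2593]
ee_rot: [0.001, 0.994, 0.106, 0.001]
contact_force: [-0.4, -0.2, -0.6]
width: 0.0857
gripper_force: 0.0
```

```bash
python3 g.py 379.6 -253 178 -77.7 world; python3 look.py | grep -v steel
python3 - <<'E'
from h import *
b=manip.get_image("scene");a=manip.get_image("top")
for c in rects("scene",b,"orange",(150,190,280,340),60): print(rect3("scene",c,.022))
for c in rects("scene",b,"cream",(150,190,345,340),60): print(rect3("scene",c,.022))
cv2.imwrite("pics/v5.png",np.hstack([cv2.resize(a[120:280,230:430],None,fx=1.9,fy=1.9),cv2.resize(b[180:340,200:400],None,fx=1.9,fy=1.9)])[:,:,::-1])
E
```

```text
29.03 pos [ 381.5 -253.2  259.3] psi -77.81 q [-0.74  0.24  1.97  0.    0.93  0.62] F [-0.4 -0.2 -0.6] tilt [6.000e-04 9.943e-01 1.062e-01 1.200e-03]
target [ 379.6 -253.   178. ] -77.7 lin [-0.0038  0.0003 -0.1626] n 2.0 ang 0.024
orange [407. 266.] [ 432.4 -241.5   79.5   43.2   12.3]
orange [463. 207.] [ 578.7 -379.9  107.3   43.9   12.3]
cream [413. 303.] [ 345.1 -256.8   97.9   13.7  -35.1]
cream [461. 279.] [ 402.1 -370.4   58.9   57.   -41.3]
cream [446. 266.] [ 433.5 -335.9   74.4   20.5  -41.6]
cream [471. 253.] [ 466.9 -396.1   55.8   43.2  -16.1]
cream [198. 193.] [603.2 270.9  99.5  37.8 -84.4]
cream [194. 172.] [656.3 280.8  99.8  51.8 -86.3]
red [202. 221.] [533.6 255.6  97.2  29.    9.3]
stale [147. 248.] [ 4.666e+02  3.884e+02  9.770e+01  4.830e+01 -4.000e-01]
stale [114. 248.] [466.  467.9  99.3  49.3  -1.8]
[ 753.6 -284.4   54.3   29.3   87.5]
[ 448.5 -392.6  122.6   44.   -15.4]
```

View pics/v5.png

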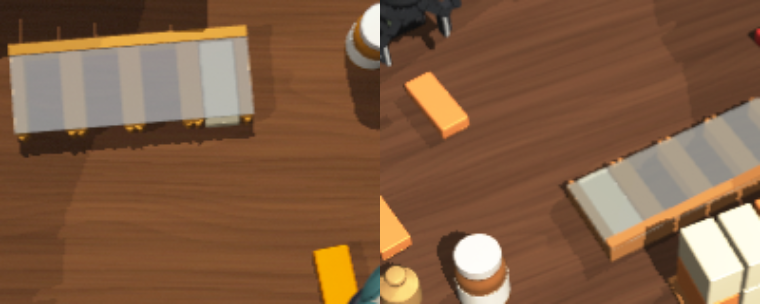

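In the top crop the cream bar at (225,95) is flush in bay 0. The orange bar hasn't moved, so I'll grasp it next and take it to bay 1.

Call:
{"fn": "carry_out", "kwargs": {
  "linear": [
    [-0.003,0,-0.06],
    [0,0,-0.06],
    [0,0,-0.033],
    [0,0,-0.01],
    [0,0,0],
    [0,0,0]
  ],
  "angular": [
    [0,0,0.02],
    [0,0,0],
    [0,0,0],
    [0,0,0],
    [0,0,0],
    [0,0,0]
  ],
  "hand": [1,1,1,1,1,1]
}}

```text
clock: 29.68
position: [0.3803, -0.2528, 0.1778]
ee_rot: [0.0, 0.994, 0.108, 0.0]
contact_force: [-0.6, -0.3, -0.0]
width: 0.0853
gripper_force: 0.0
```

Call:
{"fn": "carry_out", "kwargs": {
  "linear": [
    [0,0,0],
    [0,0,0],
    [0,0,0],
    [0,0,0],
    [0,0,0],
    [0,0,0],
    [0,0,0.05],
    [0,0,0.06]
  ],
  "angular": [
    [0,0,0],
    [0,0,0],
    [0,0,0],
    [0,0,0],
    [0,0,0],
    [0,0,0],
    [0,0,0],
    [0,0,0]
  ],
  "hand": [0,0,0,0,0,0,0,0]
}}

```text
clock: 30.35
position: [0.3784, -0.2521, 0.2318]
ee_rot: [-0.002, 0.994, 0.108, -0.002]
contact_force: [0.9, -0.6, -0.2]
width: 0.0425
gripper_force: 61.7
```

Call:
{"fn": "carry_out", "kwargs": {
  "linear": [
    [0.0378,0.0635,0],
    [0.0378,0.0635,0],
    [0.0378,0.0635,0],
    [0.0378,0.0635,0],
    [0.0378,0.0635,0],
    [0.0378,0.0635,0],
    [0.0378,0.0635,0],
    [0,0,0]
  ],
  "angular": [
    [0,0,-0.204],
    [0,0,-0.204],
    [0,0,-0.204],
    [0,0,-0.204],
    [0,0,-0.204],
    [0,0,-0.204],
    [0,0,-0.204],
    [0,0,0]
  ],
  "hand": [0,0,0,0,0,0,0,0]
}}

```text
clock: 31.02
position: [0.5146, -0.0261, 0.2331]
ee_rot: [-0.001, 0.999, 0.053, 0.002]
contact_force: [1.7, 0.1, -1.5]
width: 0.0424
gripper_force: 61.8
```

Call:
{"fn": "carry_out", "kwargs": {
  "linear": [
    [0,0,0],
    [0,0,0],
    [0,0,0]
  ],
  "angular": [
    [0,0,0],
    [0,0,0],
    [0,0,0]
  ],
  "hand": [0,0,0]
}}

```text
clock: 31.27
position: [0.5109, -0.0314, 0.2324]
ee_rot: [0.0, 0.999, 0.05, -0.001]
contact_force: [-0.4, -0.0, -1.5]
width: 0.0427
gripper_force: 61.8
```

```bash
python3 g.py -110 -38 180 -90 case
python3 - <<'E'
from h import *
b=manip.get_image("scene")
for c in rects("scene",b,"orange",(250,170,380,250),60): print(rect3("scene",c,.077))
E
```

```text
31.27 pos [510.9 -31.4 232.4] psi -84.23 q [-0.2   0.34  1.89 -0.    0.91  1.27] F [-0.4 -0.  -1.5] tilt [ 1.000e-04  9.987e-01  5.030e-02 -6.000e-04]
target [512.  -30.7 180. ] -84.2 lin [ 0.0021  0.0014 -0.1048] n 1.3 ang -0.004
[558.1 -28.6 122.8  46.6   1.9]
```

Call:
{"fn": "carry_out", "kwargs": {
  "linear": [
    [0.002,0.0014,-0.05],
    [0,0,-0.045],
    [0,0,-0.011],
    [0,0,0],
    [0.0195,0.002,0],
    [0.0195,0.002,0],
    [0.0195,0.002,0],
    [0,0,0]
  ],
  "angular": [
    [0,0,0],
    [0,0,0],
    [0,0,0],
    [0,0,0],
    [0,0,0],
    [0,0,0],
    [0,0,0],
    [0,0,0]
  ],
  "hand": [0,0,0,0,0,0,0,0]
}}

```text
clock: 31.98
position: [0.5452, -0.0274, 0.1802]
ee_rot: [0.001, 0.999, 0.051, 0.003]
contact_force: [0.1, -0.4, -1.1]
width: 0.0424
gripper_force: 61.8
```

Call:
{"fn": "carry_out", "kwargs": {
  "linear": [
    [0.0195,0.002,0],
    [0.0195,0.002,0],
    [0,0,0]
  ],
  "angular": [
    [0,0,0],
    [0,0,0],
    [0,0,0]
  ],
  "hand": [0,0,0]
}}

```text
clock: 32.23
position: [0.5641, -0.0249, 0.1797]
ee_rot: [0.0, 0.999, 0.051, 0.002]
contact_force: [-0.0, -0.6, -2.2]
width: 0.0428
gripper_force: 61.8
```

```bash
python3 g.py -24 -38 179 -90 case
```

```text
32.23 pos [564.1 -24.9 179.7] psi -84.16 q [-0.17  0.47  1.83  0.    0.83  1.3 ] F [-0.  -0.6 -2.2] tilt [4.000e-04 9.987e-01 5.090e-02 1.900e-03]
target [597.5 -22.1 179. ] -84.2 lin [ 0.0669  0.0056 -0.0015] n 0.8 ang -0.019
```

Call:
{"fn": "carry_out", "kwargs": {
  "linear": [
    [0.0168,0.0015,0],
    [0.0168,0.0015,0],
    [0.0168,0.0015,0],
    [0.0165,0.0015,0],
    [0,0,-0.002],
    [0,0,0]
  ],
  "angular": [
    [0,0,0],
    [0,0,0],
    [0,0,0],
    [0,0,0],
    [0,0,0],
    [0,0,0]
  ],
  "hand": [0,0,0,0,0,0]
}}

```text
clock: 32.73
position: [0.5961, -0.0219, 0.1787]
ee_rot: [0.0, 0.999, 0.051, 0.001]
contact_force: [0.9, 0.4, 1.3]
width: 0.0428
gripper_force: 62.1
```

Call:
{"fn": "carry_out", "kwargs": {
  "linear": [
    [0,0,0],
    [0,0,0],
    [0,0,0],
    [0,0,0.03],
    [-0.01,-0.001,0.05],
    [-0.04,-0.004,0],
    [-0.04,-0.004,0],
    [0,0,0]
  ],
  "angular": [
    [0,0,0],
    [0,0,0],
    [0,0,0],
    [0,0,0],
    [0,0,0],
    [0,0,0],
    [0,0,0],
    [0,0,0]
  ],
  "hand": [0.72,0.72,0.72,0.72,0,0,0,0]
}}

```text
clock: 33.4
position: [0.5457, -0.0262, 0.2185]
ee_rot: [-0.0, 0.999, 0.051, -0.003]
contact_force: [-0.4, 0.0, -1.7]
width: 0.0132
gripper_force: 0.0
```

```bash
python3 g.py -75 -38 184 -90 case
python3 - <<'E'
from h import *
for n in P:
  for c in rects(n,manip.get_image(n),"orange",dict(scene=(260,190,400,280),top=(300,140,380,290))[n],60): print(n,cv2.minAreaRect(c)[0],rect3(n,c,.022))
E
```

```text
33.4 pos [545.7 -26.2 218.5] psi -84.19 q [-0.18  0.4   1.83 -0.    0.92  1.29] F [-0.4  0.  -1.7] tilt [-4.000e-04  9.987e-01  5.070e-02 -3.000e-03]
target [546.8 -27.2 184. ] -84.2 lin [ 0.0023 -0.0021 -0.069 ] n 0.9 ang -0.013
```

Call:
{"fn": "carry_out", "kwargs": {
  "linear": [
    [0,-0.002,-0.04],
    [0,0,-0.029],
    [0,0,0],
    [0.02,0.002,0],
    [0.02,0.002,0],
    [0.02,0.002,0],
    [0.02,0.002,0],
    [0.02,0.002,0]
  ],
  "angular": [
    [0,0,0],
    [0,0,0],
    [0,0,0],
    [0,0,0],
    [0,0,0],
    [0,0,0],
    [0,0,0],
    [0,0,0]
  ],
  "hand": [0,0,0,0,0,0,0,0]
}}

```text
clock: 34.17
position: [0.6015, -0.0223, 0.1847]
ee_rot: [0.0, 0.999, 0.051, 0.001]
contact_force: [-1.6, 0.4, 0.2]
width: 0.0001
gripper_force: 0.7
```

Call:
{"fn": "carry_out", "kwargs": {
  "linear": [
    [0.008,0.0008,0],
    [0.008,0.0008,0],
    [0.005,0.0005,0],
    [0.003,0.0003,0],
    [0,0,0]
  ],
  "angular": [
    [0,0,0],
    [0,0,0],
    [0,0,0],
    [0,0,0],
    [0,0,0]
  ],
  "hand": [0,0,0,0,0]
}}

```text
clock: 34.58
position: [0.6112, -0.0212, 0.1838]
ee_rot: [-0.0, 0.999, 0.051, -0.001]
contact_force: [-2.5, 0.3, 2.0]
width: 0.0001
gripper_force: 1.5
```

Call:
{"fn": "carry_out", "kwargs": {
  "linear": [
    [0.004,0.0004,0],
    [0.003,0.0003,0],
    [0,0,0]
  ],
  "angular": [
    [0,0,0],
    [0,0,0],
    [0,0,0]
  ],
  "hand": [0,0,0]
}}

```text
clock: 34.83
position: [0.6124, -0.0211, 0.1837]
ee_rot: [-0.0, 0.999, 0.051, -0.005]
contact_force: [-9.4, -1.5, 6.9]
width: 0.0001
gripper_force: 4.8
```

```bash
python3 g.py -8.9 -38 184 -90 case
```

```text
34.83 pos [612.4 -21.1 183.7] psi -84.14 q [-0.15  0.53  1.71 -0.    0.92  1.32] F [-9.4 -1.5  6.9] tilt [-0.      0.9987  0.0511 -0.0046]
target [612.6 -20.6 184. ] -84.2 lin [0.0004 0.001  0.0005] n 0.0 ang -0.024
```

Call:
{"fn": "carry_out", "kwargs": {
  "linear": [
    [0.003,0.0003,0],
    [0,0,0],
    [-0.025,-0.0025,0],
    [-0.05,-0.005,0.02],
    [-0.01,-0.001,0.06],
    [0,0,0.07]
  ],
  "angular": [
    [0,0,0],
    [0,0,0],
    [0,0,0],
    [0,0,0],
    [0,0,0],
    [0,0,0]
  ],
  "hand": [0,0,0,0,0,0]
}}

```text
clock: 35.33
position: [0.5716, -0.0248, 0.2573]
ee_rot: [-0.001, 0.999, 0.05, -0.003]
contact_force: [1.5, 0.0, 0.2]
width: 0.0001
gripper_force: 0.0
```

Call:
{"fn": "carry_out", "kwargs": {
  "linear": [
    [-0.007,-0.0726,0],
    [-0.007,-0.0726,0],
    [-0.007,-0.0726,0],
    [-0.007,-0.0726,0],
    [-0.007,-0.0726,0],
    [-0.007,-0.0726,0],
    [-0.007,-0.0726,0],
    [-0.007,-0.0726,0]
  ],
  "angular": [
    [0,0,0.136],
    [0,0,0.136],
    [0,0,0.136],
    [0,0,0.136],
    [0,0,0.136],
    [0,0,0.136],
    [0,0,0.136],
    [0,0,0.136]
  ],
  "hand": [1,1,1,1,1,1,1,1]
}}

```text
clock: 36.0
position: [0.5463, -0.3174, 0.2593]
ee_rot: [0.001, 0.996, 0.094, 0.001]
contact_force: [1.0, 0.3, 0.3]
width: 0.0853
gripper_force: 0.0
```

Call:
{"fn": "carry_out", "kwargs": {
  "linear": [
    [-0.007,-0.0726,0],
    [-0.007,-0.0726,0],
    [0,0,0],
    [0,0,0],
    [0,0,0]
  ],
  "angular": [
    [0,0,0.136],
    [0,0,0.136],
    [0,0,0],
    [0,0,0],
    [0,0,0]
  ],
  "hand": [1,1,1,1,1]
}}

```text
clock: 36.42
position: [0.5393, -0.3879, 0.2587]
ee_rot: [-0.0, 0.995, 0.104, 0.0]
contact_force: [-0.7, 0.9, -0.2]
width: 0.0857
gripper_force: 0.0
```

```bash
python3 g.py 539.7 -388.3 178 -77.9 world; python3 look.py | grep -v steel
python3 - <<'E'
from h import *
b=manip.get_image("scene");a=manip.get_image("top")
for c in rects("scene",b,"orange",(150,190,280,340),60): print(rect3("scene",c,.022))
for c in rects("scene",b,"cream",(150,190,345,340),60): print(rect3("scene",c,.022))
cv2.imwrite("pics/v6.png",np.hstack([cv2.resize(a[120:280,230:430],None,fx=1.9,fy=1.9),cv2.resize(b[210:370,150:350],None,fx=1.9,fy=1.9)])[:,:,::-1])
E
```

```text
36.42 pos [ 539.3 -387.9  258.7] psi -78.01 q [-0.73  0.51  1.51  0.    1.12  0.63] F [-0.7  0.9 -0.2] tilt [-3.000e-04  9.945e-01  1.045e-01  3.000e-04]
target [ 539.7 -388.3  178. ] -77.9 lin [ 0.0008 -0.0007 -0.1614] n 2.0 ang 0.023
orange [462. 199.] [ 598.8 -375.5   66.2   43.4   12.2]
cream [342. 310.] [324.3 -86.6 164.9 116.6  45. ]
cream [492. 243.] [ 491.1 -448.1   86.5   32.    29. ]
cream [494. 207.] [ 578.9 -455.1   59.5   14.5  -37. ]
red [202. 221.] [533.8 255.5  96.8  28.7   9.3]
stale [147. 248.] [ 4.665e+02  3.884e+02  9.780e+01  4.830e+01 -4.000e-01]
stale [114. 248.] [466.  467.9  99.4  49.3  -1.8]
[ 753.6 -285.2   52.6   29.3   87.5]
[ 468.1 -398.    81.8   44.   -15.4]
```

View pics/v6.png

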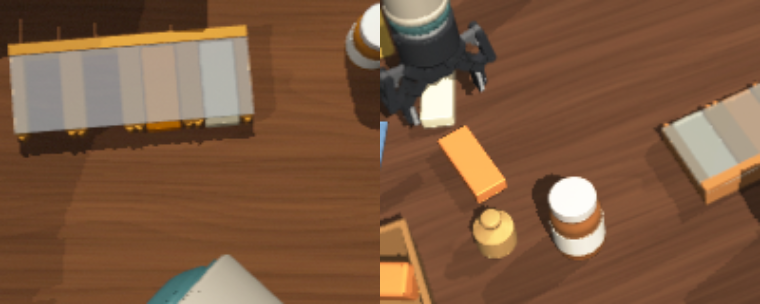

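Both inserted bars are flush. I'll grasp the second orange bar and take it to bay 2, backing off in x first to clear the jar.

Call:
{"fn": "carry_out", "kwargs": {
  "linear": [
    [0.001,-0.001,-0.06],
    [0,0,-0.06],
    [0,0,-0.032],
    [0,0,-0.01],
    [0,0,0],
    [0,0,0]
  ],
  "angular": [
    [0,0,0.02],
    [0,0,0],
    [0,0,0],
    [0,0,0],
    [0,0,0],
    [0,0,0]
  ],
  "hand": [1,1,1,1,1,1]
}}

```text
clock: 37.07
position: [0.5406, -0.3881, 0.1788]
ee_rot: [0.001, 0.994, 0.106, 0.0]
contact_force: [0.5, -0.7, 0.8]
width: 0.0856
gripper_force: 0.0
```

Call:
{"fn": "carry_out", "kwargs": {
  "linear": [
    [0,0,0],
    [0,0,0],
    [0,0,0],
    [0,0,0],
    [0,0,0],
    [0,0,0],
    [0,0,0.05],
    [0,0,0.06]
  ],
  "angular": [
    [0,0,0],
    [0,0,0],
    [0,0,0],
    [0,0,0],
    [0,0,0],
    [0,0,0],
    [0,0,0],
    [0,0,0]
  ],
  "hand": [0,0,0,0,0,0,0,0]
}}

```text
clock: 37.73
position: [0.5387, -0.3876, 0.2306]
ee_rot: [-0.003, 0.994, 0.106, -0.003]
contact_force: [-0.4, -0.4, -1.6]
width: 0.0425
gripper_force: 62.4
```

Call:
{"fn": "carry_out", "kwargs": {
  "linear": [
    [-0.05,0,0],
    [-0.0208,0.0664,0],
    [0,0.0727,0],
    [0,0.0727,0],
    [0,0.0727,0],
    [0,0.0727,0],
    [0,0.0727,0],
    [0,0.0727,0]
  ],
  "angular": [
    [0,0,0],
    [0,0,-0.105],
    [0,0,-0.1164],
    [0,0,-0.1164],
    [0,0,-0.1164],
    [0,0,-0.1164],
    [0,0,-0.1164],
    [0,0,-0.1164]
  ],
  "hand": [0,0,0,0,0,0,0,0]
}}

```text
clock: 38.4
position: [0.5038, -0.1355, 0.2328]
ee_rot: [-0.0, 0.997, 0.073, -0.0]
contact_force: [1.1, -0.0, -0.9]
width: 0.0422
gripper_force: 62.4
```

Call:
{"fn": "carry_out", "kwargs": {
  "linear": [
    [0,0.0727,0],
    [0,0.0727,0],
    [0,0.0727,0],
    [0,0.0727,0],
    [0,0.0727,0],
    [0,0,0],
    [0,0,0],
    [0,0,0]
  ],
  "angular": [
    [0,0,-0.1164],
    [0,0,-0.1164],
    [0,0,-0.1164],
    [0,0,-0.1164],
    [0,0,-0.1164],
    [0,0,0],
    [0,0,0],
    [0,0,0]
  ],
  "hand": [0,0,0,0,0,0,0,0]
}}

```text
clock: 39.07
position: [0.5044, 0.0445, 0.2329]
ee_rot: [0.0, 0.999, 0.051, -0.0]
contact_force: [0.3, -0.3, -1.8]
width: 0.0423
gripper_force: 62.4
```

```bash
python3 g.py -110 38 180 -90 case
python3 - <<'E'
from h import *
b=manip.get_image("scene")
for c in rects("scene",b,"orange",(270,150,400,250),60): print(rect3("scene",c,.077))
E
```

```text
39.07 pos [504.4  44.5 232.9] psi -84.14 q [-0.05  0.34  1.9  -0.    0.91  1.42] F [ 0.3 -0.3 -1.8] tilt [ 3.000e-04  9.987e-01  5.120e-02 -2.000e-04]
target [504.3  44.9 180. ] -84.2 lin [-0.      0.0007 -0.1057] n 1.3 ang -0.025
[551.6  47.6 123.2  47.8   1.7]
```

Call:
{"fn": "carry_out", "kwargs": {
  "linear": [
    [0,0.001,-0.05],
    [0,0,-0.045],
    [0,0,-0.011],
    [0,0,0],
    [0.0195,0.002,0],
    [0.0195,0.002,0],
    [0.0195,0.002,0],
    [0,0,0]
  ],
  "angular": [
    [0,0,-0.025],
    [0,0,0],
    [0,0,0],
    [0,0,0],
    [0,0,0],
    [0,0,0],
    [0,0,0],
    [0,0,0]
  ],
  "hand": [0,0,0,0,0,0,0,0]
}}

```text
clock: 39.78
position: [0.5373, 0.0476, 0.1805]
ee_rot: [0.0, 0.999, 0.049, 0.003]
contact_force: [1.0, 1.0, -1.4]
width: 0.0424
gripper_force: 62.4
```

Call:
{"fn": "carry_out", "kwargs": {
  "linear": [
    [0.0195,0.002,0],
    [0.0195,0.002,0],
    [0,0,0]
  ],
  "angular": [
    [0,0,0],
    [0,0,0],
    [0,0,0]
  ],
  "hand": [0,0,0]
}}

```text
clock: 40.03
position: [0.556, 0.0502, 0.1802]
ee_rot: [0.0, 0.999, 0.05, 0.002]
contact_force: [0.1, -0.6, -0.4]
width: 0.0423
gripper_force: 62.4
```

```bash
python3 g.py -24 38 179 -90 case
```

```text
40.03 pos [556.   50.2 180.2] psi -84.31 q [-0.03  0.47  1.84 -0.    0.83  1.44] F [ 0.1 -0.6 -0.4] tilt [2.000e-04 9.988e-01 4.960e-02 2.000e-03]
target [589.9  53.5 179. ] -84.2 lin [ 0.0679  0.0067 -0.0025] n 0.9 ang 0.013
```

Call:
{"fn": "carry_out", "kwargs": {
  "linear": [
    [0.0168,0.0017,0],
    [0.0168,0.0017,0],
    [0.0168,0.0017,0],
    [0.0168,0.0017,0],
    [0,0,-0.002],
    [0,0,0]
  ],
  "angular": [
    [0,0,0],
    [0,0,0],
    [0,0,0],
    [0,0,0],
    [0,0,0],
    [0,0,0]
  ],
  "hand": [0,0,0,0,0,0]
}}

```text
clock: 40.53
position: [0.5885, 0.0535, 0.1795]
ee_rot: [0.0, 0.999, 0.05, 0.002]
contact_force: [2.5, -0.7, 1.5]
width: 0.0429
gripper_force: 62.8
```

Call:
{"fn": "carry_out", "kwargs": {
  "linear": [
    [0,0,0],
    [0,0,0],
    [0,0,0],
    [0,0,0.03],
    [-0.01,-0.001,0.05],
    [-0.04,-0.004,0],
    [-0.04,-0.004,0],
    [0,0,0]
  ],
  "angular": [
    [0,0,0],
    [0,0,0],
    [0,0,0],
    [0,0,0],
    [0,0,0],
    [0,0,0],
    [0,0,0],
    [0,0,0]
  ],
  "hand": [0.72,0.72,0.72,0.72,0,0,0,0]
}}

```text
clock: 41.2
position: [0.5373, 0.049, 0.2188]
ee_rot: [-0.0, 0.999, 0.05, -0.003]
contact_force: [-1.4, 0.1, -1.0]
width: 0.013
gripper_force: 0.0
```

Call:
{"fn": "carry_out", "kwargs": {
  "linear": [
    [0,0,0],
    [0,0,0]
  ],
  "angular": [
    [0,0,0],
    [0,0,0]
  ],
  "hand": [0,0]
}}

```text
clock: 41.37
position: [0.5422, 0.0489, 0.2192]
ee_rot: [0.0, 0.999, 0.049, 0.001]
contact_force: [0.1, -0.6, 0.8]
width: -0.0
gripper_force: 0.0
```

```bash
python3 g.py -75 38 184 -90 case
```

```text
41.37 pos [542.2  48.9 219.2] psi -84.33 q [-0.04  0.4   1.83 -0.    0.91  1.43] F [ 0.1 -0.6  0.8] tilt [1.000e-04 9.988e-01 4.950e-02 6.000e-04]
target [539.2  48.4 184. ] -84.2 lin [-0.006  -0.0011 -0.0704] n 0.9 ang 0.017
```

Call:
{"fn": "carry_out", "kwargs": {
  "linear": [
    [0,-0.001,-0.04],
    [0,0,-0.03],
    [0,0,0],
    [0.02,0.002,0],
    [0.02,0.002,0],
    [0.02,0.002,0],
    [0.02,0.002,0],
    [0.02,0.002,0]
  ],
  "angular": [
    [0,0,0],
    [0,0,0],
    [0,0,0],
    [0,0,0],
    [0,0,0],
    [0,0,0],
    [0,0,0],
    [0,0,0]
  ],
  "hand": [0,0,0,0,0,0,0,0]
}}

```text
clock: 42.03
position: [0.5934, 0.0536, 0.1846]
ee_rot: [0.0, 0.999, 0.05, 0.0]
contact_force: [-1.6, -0.2, 1.1]
width: -0.0
gripper_force: 0.8
```

Call:
{"fn": "carry_out", "kwargs": {
  "linear": [
    [0.008,0.0008,0],
    [0.008,0.0008,0],
    [0.005,0.0005,0],
    [0.003,0.0003,0],
    [0,0,0]
  ],
  "angular": [
    [0,0,0],
    [0,0,0],
    [0,0,0],
    [0,0,0],
    [0,0,0]
  ],
  "hand": [0,0,0,0,0]
}}

```text
clock: 42.45
position: [0.6034, 0.0547, 0.1839]
ee_rot: [0.0, 0.999, 0.05, -0.001]
contact_force: [-2.7, -0.3, 0.4]
width: -0.0
gripper_force: 0.9
```

Call:
{"fn": "carry_out", "kwargs": {
  "linear": [
    [0.003,0.0003,0],
    [0.003,0.0003,0],
    [0.002,0.0002,0],
    [0,0,0]
  ],
  "angular": [
    [0,0,0],
    [0,0,0],
    [0,0,0],
    [0,0,0]
  ],
  "hand": [0,0,0,0]
}}

```text
clock: 42.78
position: [0.6048, 0.0548, 0.1838]
ee_rot: [0.0, 0.999, 0.05, -0.005]
contact_force: [-8.5, -1.7, 7.8]
width: -0.0
gripper_force: 4.7
```

```bash
python3 g.py -8.9 38 184 -90 case
```

```text
42.78 pos [604.8  54.8 183.8] psi -84.29 q [-0.02  0.52  1.72 -0.    0.91  1.45] F [-8.5 -1.7  7.8] tilt [ 2.000e-04  9.987e-01  4.980e-02 -4.600e-03]
target [604.9  55.  184. ] -84.2 lin [0.0003 0.0004 0.0004] n 0.0 ang 0.009
```

Call:
{"fn": "carry_out", "kwargs": {
  "linear": [
    [0.003,0.0003,0],
    [0,0,0],
    [-0.025,-0.0025,0],
    [-0.05,-0.005,0.02],
    [-0.01,-0.001,0.06],
    [0,0,0.07]
  ],
  "angular": [
    [0,0,0],
    [0,0,0],
    [0,0,0],
    [0,0,0],
    [0,0,0],
    [0,0,0]
  ],
  "hand": [0,0,0,0,0,0]
}}

```text
clock: 43.28
position: [0.564, 0.051, 0.2573]
ee_rot: [-0.0, 0.999, 0.049, -0.004]
contact_force: [1.0, -0.1, 0.2]
width: -0.0001
gripper_force: 0.0
```

Call:
{"fn": "carry_out", "kwargs": {
  "linear": [
    [-0.027,-0.0715,0],
    [-0.027,-0.0715,0],
    [-0.027,-0.0715,0],
    [-0.027,-0.0715,0],
    [-0.027,-0.0715,0],
    [-0.027,-0.0715,0],
    [-0.027,-0.0715,0],
    [-0.027,-0.0715,0]
  ],
  "angular": [
    [0,0,-0.393],
    [0,0,-0.393],
    [0,0,-0.393],
    [0,0,-0.393],
    [0,0,-0.393],
    [0,0,-0.393],
    [0,0,-0.393],
    [0,0,-0.393]
  ],
  "hand": [1,1,1,1,1,1,1,1]
}}

```text
clock: 43.95
position: [0.4583, -0.2368, 0.2594]
ee_rot: [0.001, 0.997, -0.077, 0.001]
contact_force: [0.4, 0.5, 0.7]
width: 0.0853
gripper_force: 0.0
```

Call:
{"fn": "carry_out", "kwargs": {
  "linear": [
    [-0.027,-0.0715,0],
    [-0.027,-0.0715,0],
    [-0.027,-0.0715,0],
    [-0.027,-0.0715,0],
    [0,0,0],
    [0,0,0],
    [0,0,0]
  ],
  "angular": [
    [0,0,-0.393],
    [0,0,-0.393],
    [0,0,-0.393],
    [0,0,-0.393],
    [0,0,0],
    [0,0,0],
    [0,0,0]
  ],
  "hand": [1,1,1,1,1,1,1]
}}

```text
clock: 44.53
position: [0.4048, -0.3779, 0.2589]
ee_rot: [-0.0, 0.99, -0.139, 0.0]
contact_force: [-0.5, 0.8, 0.3]
width: 0.0854
gripper_force: 0.0
```

```bash
python3 g.py 403.6 -378.1 178 -105.9 world; python3 look.py | grep -v steel
python3 - <<'E'
from h import *
b=manip.get_image("scene");a=manip.get_image("top")
for c in rects("scene",b,"cream",(100,190,345,340),60): print(rect3("scene",c,.022))
cv2.imwrite("pics/v7.png",np.hstack([cv2.resize(a[120:280,230:430],None,fx=1.9,fy=1.9),cv2.resize(b[190:350,110:310],None,fx=1.9,fy=1.9)])[:,:,::-1])
E
```

```text
44.53 pos [ 404.8 -377.9  258.9] psi -105.99 q [-0.88  0.37  1.77  0.    1.01  0.97] F [-0.5  0.8  0.3] tilt [-2.000e-04  9.903e-01 -1.391e-01  2.000e-04]
target [ 403.6 -378.1  178. ] -105.9 lin [-0.0024 -0.0005 -0.1617] n 2.0 ang 0.019
cream [463. 282.] [ 396.7 -376.1   42.2   13.6   74.9]
cream [492. 287.] [ 384.8 -446.3   59.1   10.2  -40.3]
cream [471. 254.] [ 464.2 -395.4   61.2   43.2  -15.9]
cream [198. 194.] [602.9 270.2  99.1  42.6 -81.7]
cream [195. 173.] [652.9 278.8  99.5  58.  -81.8]
red [202. 221.] [533.7 255.3  97.2  29.2   9.1]
stale [147. 248.] [ 4.665e+02  3.883e+02  9.760e+01  4.830e+01 -2.000e-01]
stale [114. 248.] [466.  467.9  99.3  49.3  -1.8]
[ 753.6 -285.2   52.6   29.3   87.5]
[ 448.5 -392.6  122.6   44.   -15.4]
```

View pics/v7.png

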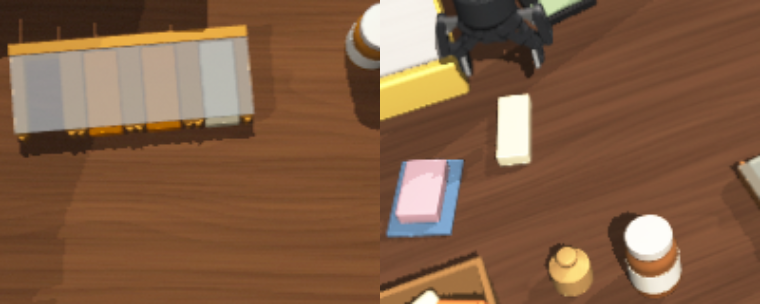

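The cream bar hasn't moved and the other three bars are flush. I'll grip it 25 mm behind its centre, to keep clear of the yellow box, and take it to bay 3.

Call:
{"fn": "carry_out", "kwargs": {
  "linear": [
    [0.0264,-0.0088,-0.02],
    [0,0,-0.06],
    [0,0,-0.055],
    [0,0,-0.02],
    [0,0,-0.006],
    [0,0,0],
    [0,0,0]
  ],
  "angular": [
    [0,0,0.02],
    [0,0,0],
    [0,0,0],
    [0,0,0],
    [0,0,0],
    [0,0,0],
    [0,0,0]
  ],
  "hand": [1,1,1,1,1,1,1]
}}

```text
clock: 45.27
position: [0.4187, -0.3825, 0.1795]
ee_rot: [0.001, 0.991, -0.137, 0.001]
contact_force: [0.1, 0.5, -0.3]
width: 0.0856
gripper_force: 0.0
```

Call:
{"fn": "carry_out", "kwargs": {
  "linear": [
    [0,0,0],
    [0,0,0],
    [0,0,0],
    [0,0,0],
    [0,0,0],
    [0,0,0],
    [0,0,0.05],
    [0,0,0.06]
  ],
  "angular": [
    [0,0,0],
    [0,0,0],
    [0,0,0],
    [0,0,0],
    [0,0,0],
    [0,0,0],
    [0,0,0],
    [0,0,0]
  ],
  "hand": [0,0,0,0,0,0,0,0]
}}

```text
clock: 45.93
position: [0.4171, -0.3815, 0.232]
ee_rot: [-0.002, 0.99, -0.138, -0.002]
contact_force: [1.6, -0.1, -1.1]
width: 0.0426
gripper_force: 62.2
```

Call:
{"fn": "carry_out", "kwargs": {
  "linear": [
    [0.0134,0.072,0],
    [0.0134,0.072,0],
    [0.0134,0.072,0],
    [0.0134,0.072,0],
    [0.0134,0.072,0],
    [0.0134,0.072,0],
    [0.0134,0.072,0],
    [0.0134,0.072,0]
  ],
  "angular": [
    [0,0,0.337],
    [0,0,0.337],
    [0,0,0.337],
    [0,0,0.337],
    [0,0,0.337],
    [0,0,0.337],
    [0,0,0.337],
    [0,0,0.337]
  ],
  "hand": [0,0,0,0,0,0,0,0]
}}

```text
clock: 46.6
position: [0.4715, -0.0928, 0.2337]
ee_rot: [0.0, 1.0, -0.03, 0.0]
contact_force: [0.4, -0.2, -1.8]
width: 0.0425
gripper_force: 62.2
```

Call:
{"fn": "carry_out", "kwargs": {
  "linear": [
    [0.0134,0.072,0],
    [0.0134,0.072,0],
    [0.0134,0.072,0],
    [0.0134,0.072,0],
    [0.0134,0.072,0],
    [0.0134,0.072,0],
    [0,0,0],
    [0,0,0]
  ],
  "angular": [
    [0,0,0.337],
    [0,0,0.337],
    [0,0,0.337],
    [0,0,0.337],
    [0,0,0.337],
    [0,0,0.337],
    [0,0,0],
    [0,0,0]
  ],
  "hand": [0,0,0,0,0,0,0,0]
}}

```text
clock: 47.27
position: [0.5118, 0.1233, 0.2334]
ee_rot: [0.0, 0.999, 0.052, 0.0]
contact_force: [-0.8, 0.4, -1.2]
width: 0.0423
gripper_force: 62.2
```

Call:
{"fn": "carry_out", "kwargs": {
  "linear": [
    [0,0,0],
    [0,0,0]
  ],
  "angular": [
    [0,0,0],
    [0,0,0]
  ],
  "hand": [0,0]
}}

```text
clock: 47.43
position: [0.5114, 0.1206, 0.2333]
ee_rot: [0.0, 0.999, 0.05, -0.0]
contact_force: [0.6, -0.1, -1.4]
width: 0.0421
gripper_force: 62.2
```

```bash
python3 g.py -95 114 180 -90 case
python3 - <<'E'
from h import *
b=manip.get_image("scene")
for c in rects("scene",b,"cream",(300,150,420,250),60): print(rect3("scene",c,.077))
E
```

```text
47.43 pos [511.4 120.6 233.3] psi -84.28 q [ 0.1   0.36  1.86 -0.    0.93  1.57] F [ 0.6 -0.1 -1.4] tilt [ 3.000e-04  9.988e-01  4.990e-02 -5.000e-04]
target [511.7 122.  180. ] -84.2 lin [ 0.0004  0.0028 -0.1067] n 1.3 ang 0.007
[5.457e+02 1.224e+02 1.193e+02 4.760e+01 1.000e-01]
```

Call:
{"fn": "carry_out", "kwargs": {
  "linear": [
    [0,0.0025,-0.05],
    [0,0,-0.045],
    [0,0,-0.01],
    [0,0,0],
    [0.0195,0.002,0],
    [0.0195,0.002,0],
    [0.0195,0.002,0],
    [0,0,0]
  ],
  "angular": [
    [0,0,0],
    [0,0,0],
    [0,0,0],
    [0,0,0],
    [0,0,0],
    [0,0,0],
    [0,0,0],
    [0,0,0]
  ],
  "hand": [0,0,0,0,0,0,0,0]
}}

```text
clock: 48.15
position: [0.5446, 0.1257, 0.1818]
ee_rot: [-0.0, 0.999, 0.05, 0.003]
contact_force: [0.7, 0.7, -0.9]
width: 0.0426
gripper_force: 62.2
```

Call:
{"fn": "carry_out", "kwargs": {
  "linear": [
    [0.0195,0.002,0],
    [0.0195,0.002,0],
    [0,0,0]
  ],
  "angular": [
    [0,0,0],
    [0,0,0],
    [0,0,0]
  ],
  "hand": [0,0,0]
}}

```text
clock: 48.4
position: [0.5633, 0.128, 0.1813]
ee_rot: [-0.0, 0.999, 0.05, 0.002]
contact_force: [0.2, -1.0, -1.4]
width: 0.0424
gripper_force: 62.2
```

```bash
python3 g.py -24 114 179 -90 case
```

```text
48.4 pos [563.3 128.  181.3] psi -84.22 q [ 0.1   0.49  1.8  -0.    0.85  1.57] F [ 0.2 -1.  -1.4] tilt [-0.      0.9987  0.0504  0.002 ]
target [582.3 129.1 179. ] -84.2 lin [ 0.0381  0.0022 -0.0045] n 0.5 ang -0.006
```

Call:
{"fn": "carry_out", "kwargs": {
  "linear": [
    [0.013,0.0011,0],
    [0.013,0.0011,0],
    [0.012,0.001,0],
    [0,0,-0.003],
    [0,0,0]
  ],
  "angular": [
    [0,0,0],
    [0,0,0],
    [0,0,0],
    [0,0,0],
    [0,0,0]
  ],
  "hand": [0,0,0,0,0]
}}

```text
clock: 48.82
position: [0.5805, 0.1295, 0.1797]
ee_rot: [0.0, 0.999, 0.05, 0.001]
contact_force: [0.8, 0.8, 1.0]
width: 0.0425
gripper_force: 62.5
```

Call:
{"fn": "carry_out", "kwargs": {
  "linear": [
    [0,0,0],
    [0,0,0],
    [0,0,0],
    [0,0,0.03],
    [-0.01,-0.001,0.05],
    [-0.05,-0.005,0],
    [-0.055,-0.0055,0],
    [0,0,0]
  ],
  "angular": [
    [0,0,0],
    [0,0,0],
    [0,0,0],
    [0,0,0],
    [0,0,0],
    [0,0,0],
    [0,0,0],
    [0,0,0]
  ],
  "hand": [0.72,0.72,0.72,0.72,0,0,0,0]
}}

```text
clock: 49.48
position: [0.516, 0.1233, 0.219]
ee_rot: [0.0, 0.999, 0.051, -0.005]
contact_force: [-0.2, -0.7, 0.3]
width: 0.0131
gripper_force: 0.0
```

Call:
{"fn": "carry_out", "kwargs": {
  "linear": [
    [0,0,0],
    [0,0,0]
  ],
  "angular": [
    [0,0,0],
    [0,0,0]
  ],
  "hand": [0,0]
}}

```text
clock: 49.65
position: [0.5225, 0.1237, 0.2198]
ee_rot: [0.0, 0.999, 0.05, 0.001]
contact_force: [-0.3, 0.1, -1.3]
width: -0.0001
gripper_force: 0.0
```

```bash
python3 g.py -82 114 184 -90 case;python3 - <<'E'
from h import *
b=manip.get_image("scene")
for c in rects("scene",b,"cream",(300,150,420,250),60): print(rect3("scene",c,.022))
E
```

```text
49.65 pos [522.5 123.7 219.8] psi -84.22 q [ 0.1   0.39  1.85 -0.    0.9   1.57] F [-0.3  0.1 -1.3] tilt [0.000e+00 9.987e-01 5.050e-02 8.000e-04]
target [524.6 123.3 184. ] -84.2 lin [ 0.0042 -0.0009 -0.0716] n 0.9 ang -0.007
[581.2 127.9  60.1  43.    5.6]
```

Call:
{"fn": "carry_out", "kwargs": {
  "linear": [
    [0,-0.001,-0.04],
    [0,0,-0.031],
    [0.02,0.002,0],
    [0.02,0.002,0],
    [0.02,0.002,0],
    [0.02,0.002,0],
    [0.02,0.002,0],
    [0.02,0.002,0]
  ],
  "angular": [
    [0,0,0],
    [0,0,0],
    [0,0,0],
    [0,0,0],
    [0,0,0],
    [0,0,0],
    [0,0,0],
    [0,0,0]
  ],
  "hand": [0,0,0,0,0,0,0,0]
}}

```text
clock: 50.37
position: [0.5836, 0.1293, 0.1846]
ee_rot: [0.0, 0.999, 0.05, 0.001]
contact_force: [-0.6, 0.3, 0.8]
width: -0.0
gripper_force: 0.5
```

Call:
{"fn": "carry_out", "kwargs": {
  "linear": [
    [0.008,0.0008,0],
    [0.008,0.0008,0],
    [0.006,0.0006,0],
    [0.004,0.0004,0],
    [0,0,0]
  ],
  "angular": [
    [0,0,0],
    [0,0,0],
    [0,0,0],
    [0,0,0],
    [0,0,0]
  ],
  "hand": [0,0,0,0,0]
}}

```text
clock: 50.78
position: [0.5953, 0.1305, 0.184]
ee_rot: [0.0, 0.999, 0.05, 0.0]
contact_force: [-0.2, -0.0, -0.4]
width: -0.0002
gripper_force: 0.0
```

Call:
{"fn": "carry_out", "kwargs": {
  "linear": [
    [0.003,0.0003,0],
    [0.003,0.0003,0],
    [0,0,0]
  ],
  "angular": [
    [0,0,0],
    [0,0,0],
    [0,0,0]
  ],
  "hand": [0,0,0]
}}

```text
clock: 51.03
position: [0.5964, 0.1306, 0.1838]
ee_rot: [0.0, 0.999, 0.05, -0.003]
contact_force: [-5.6, -0.6, 4.3]
width: -0.0
gripper_force: 2.5
```

```bash
python3 g.py -8.9 114 184 -90 case
```

```text
51.03 pos [596.4 130.6 183.8] psi -84.21 q [ 0.1   0.52  1.72 -0.    0.91  1.57] F [-5.6 -0.6  4.3] tilt [ 2.000e-04  9.987e-01  5.050e-02 -2.600e-03]
target [597.3 130.6 184. ] -84.2 lin [ 0.0018 -0.      0.0004] n 0.0 ang -0.009
```

Nearly home. I'll push a little more, then back off and check everything.

Call:
{"fn": "carry_out", "kwargs": {
  "linear": [
    [0.003,0.0003,0],
    [0.003,0.0003,0],
    [0,0,0]
  ],
  "angular": [
    [0,0,0],
    [0,0,0],
    [0,0,0]
  ],
  "hand": [0,0,0]
}}

```text
clock: 51.28
position: [0.5975, 0.1308, 0.1836]
ee_rot: [0.0, 0.999, 0.051, -0.006]
contact_force: [-9.7, -2.6, 7.0]
width: 0.0
gripper_force: 4.9
```

Call:
{"fn": "carry_out", "kwargs": {
  "linear": [
    [-0.025,-0.0025,0],
    [-0.05,-0.005,0.02],
    [-0.04,-0.004,0.05],
    [-0.06,0,0.05],
    [-0.06,0,0.05],
    [-0.06,0,0.05],
    [-0.05,0,0.05],
    [0,0,0]
  ],
  "angular": [
    [0,0,0],
    [0,0,0],
    [0,0,0],
    [0,0,0],
    [0,0,0],
    [0,0,0],
    [0,0,0],
    [0,0,0]
  ],
  "hand": [0,0,0,0,0,0,0,0]
}}

```text
clock: 51.95
position: [0.4252, 0.1255, 0.323]
ee_rot: [-0.0, 0.999, 0.051, 0.002]
contact_force: [-0.3, 0.0, 0.7]
width: 0.0001
gripper_force: 0.0
```

```bash
python3 look.py | grep -E "red|stale"
python3 - <<'E'
from h import *
s=manip.get_state();print(s['clock'],s['position'],s['contact_force'])
b=manip.get_image("scene");a=manip.get_image("top")
cv2.imwrite("pics/v8.png",np.vstack([np.hstack([a,b]).astype(np.uint8)[100:340]])[:,0:1280][:, :, ::-1][:, 0:640])
t=cv2.resize(a[125:255,90:380],None,fx=2.7,fy=2.7,interpolation=cv2.INTER_CUBIC)
u=cv2.resize(b[130:330,120:520],(783,391))[60:290]
cv2.imwrite("pics/v9.png",np.vstack([t,u])[:590,:,::-1])
E
```

```text
red [202. 215.] [549.1 257.9  65.8  28.6   9.3]
stale [147. 248.] [466.6 388.   98.   49.4  -0.9]
stale [114. 248.] [466.1 468.   99.3  49.3  -1.6]
52.0 [0.42732446 0.12550319 0.32152871] [0.82449235 0.33564175 0.23215188]
```

View pics/v9.png

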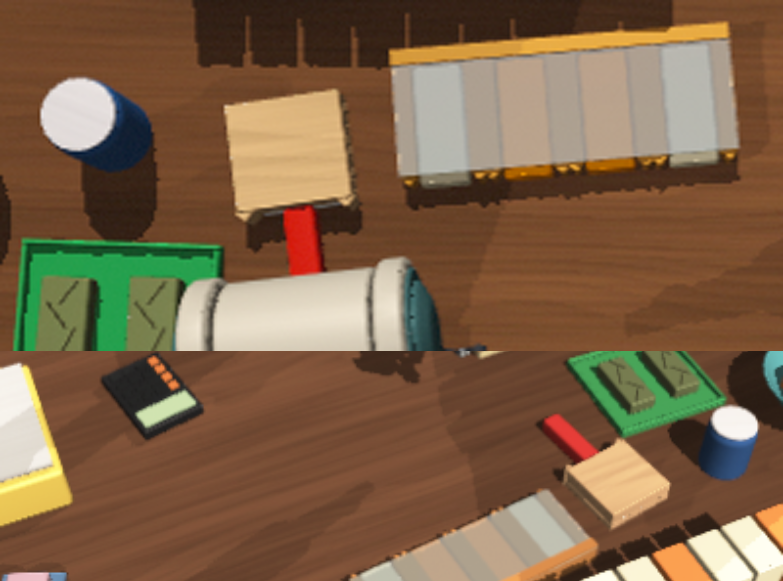

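The picture shows all four bars flush at the case front, the scraper handle against the holder face at about (302,210), both old bars in the tray and the tin standing. I'm handing in.

```bash
python3 -c "
from rig import manip
print(manip.sign_off())"
```

```text
the job is handed in; nothing more can be done
None
```

I handed the job in at about 52 s: the scraper is home in its holder, both old bars are in the returns tray, and all four fresh bars are pushed home, each in its own bay. The sign-off returned no verdict.

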